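Weigh a portion of cherry tomatoes and box it in a clip-lid tub

TASK

Weigh out and box the cherry tomatoes: put every tomato from the cutting board into the scoop on the scale and let go so that it weighs, then lift the scoop by its handle, carry it level to the open tub and tip them all in. Set the empty scoop back on the middle of the scale, the right way up, seat the lid on the tub and fold all four clips fully down. Do not disturb the bell, the salt shaker and the spice jar that stand nearby.

Things in the scene. Friction and masses are not known exactly. Their poses are not given: they have to be found in the camera images.
- tomato_1: cherry tomato, 31 mm across and 25 mm tall as it stands, 14 g; origin at its underside at the start (about 12 mm below its middle along its own z; it turns with the tomato as it rolls). From 4 to 6 tomatoes lie on the cutting board. They roll off on a slope of 10 degrees or more
- tomato_2: cherry tomato, 31 mm across and 25 mm tall as it stands, 14 g; origin at its underside at the start (about 12 mm below its middle along its own z; it turns with the tomato as it rolls). From 4 to 6 tomatoes lie on the cutting board. They roll off on a slope of 10 degrees or more
- tomato_3: cherry tomato, 31 mm across and 25 mm tall as it stands, 14 g; origin at its underside at the start (about 12 mm below its middle along its own z; it turns with the tomato as it rolls). From 4 to 6 tomatoes lie on the cutting board. They roll off on a slope of 10 degrees or more
- tomato_4: cherry tomato, 31 mm across and 25 mm tall as it stands, 14 g; origin at its underside at the start (about 12 mm below its middle along its own z; it turns with the tomato as it rolls). From 4 to 6 tomatoes lie on the cutting board. They roll off on a slope of 10 degrees or more
- tomato_5: cherry tomato, 31 mm across and 25 mm tall as it stands, 14 g; origin at its underside at the start (about 12 mm below its middle along its own z; it turns with the tomato as it rolls). From 4 to 6 tomatoes lie on the cutting board. They roll off on a slope of 10 degrees or more
- tomato_6: cherry tomato, 31 mm across and 25 mm tall as it stands, 14 g; origin at its underside at the start (about 12 mm below its middle along its own z; it turns with the tomato as it rolls). From 4 to 6 tomatoes lie on the cutting board. They roll off on a slope of 10 degrees or more
- board: white cutting board, 135 x 332 x 15 mm, fixed; origin at the centre of its underside, long side along its y, top 15 mm up
- scoop: aluminium weighing scoop, 170 g, lying across the scale, handle to the right (-y), nose to the left. Origin at the centre of its underside; nose along its own +x, handle along -x. Sheet 3 mm; pan 86 mm wide (80 inside), floor flat from the back wall (x = -65 mm, 36 mm high) to x = 35 mm, then rising 6 mm to the nose; side walls 36 mm high at the back, 13 mm at the nose
- scoop_grip (a point): place to grip the scoop's handle, on the handle's axis, 115 mm behind the scoop's origin and 26 mm up. The handle is a black flat-sided bar 18 mm wide and 22 mm high, from x = -82 to -182 mm: pinch it from above across its width; below it is only the worktop, 88 mm down
- scoop_nose (a point): middle of the scoop's open front edge, 75 mm ahead of the scoop's origin, 9 mm up
- scoop_pan (a point): centre of the scoop's floor, over its origin, 3 mm up
- scale: white bench scale, 164 x 156 x 62 mm, fixed, its sloped display panel towards the robot (its own -x); origin on the worktop under the platform's centre
- scale_top (a point): centre of the scale's flat steel platform (140 x 140 mm), 62 mm above the worktop
- tub: white food tub with a flange round its open mouth, fixed; origin at the centre of its underside. Long side along its y. Outside 111 x 147 mm, height 85 mm, mouth 104 x 140 mm inside, inner floor 4 mm up; flange 127 x 163 mm, 5 mm thick, at the top
- tub_mouth (a point): centre of the tub's mouth, level with the top of its flange, 85 mm up
- lid: grey lid of the tub, 160 g, lying right way up; origin at the centre of its underside, long side along its y. Plug rim 100 x 136 mm, 8 mm deep (2 mm spare in the mouth on each side), then a plate 127 x 163 mm from 8 to 13 mm up that rests on the flange: seated, its origin is 77 mm above the tub's. Fits either way round. Grip bar on top 20 mm wide (x), 72 long (y), 13 to 41 mm up
- clip_1 (a joint): clip hinged to the lid's +x edge, rad: 0 = folded fully down, its lip under the tub's flange; 1.57 = straight out; starts raised, 1.75 to 2.15. Hinge parallel to the edge, 68 mm from the lid's origin towards +x, 10.5 mm up; plate 56 mm wide, 4 mm thick, reaching 31 mm from the hinge. Stiff hinge (0.02 N m): it stays where it is left; push it down from above, then inwards
- clip_2 (a joint): clip hinged to the lid's +y edge, rad: 0 = folded fully down, its lip under the tub's flange; 1.57 = straight out; starts raised, 1.75 to 2.15. Hinge parallel to the edge, 86 mm from the lid's origin towards +y, 10.5 mm up; plate 48 mm wide, 4 mm thick, reaching 31 mm from the hinge. Stiff hinge (0.02 N m): it stays where it is left; push it down from above, then inwards
- clip_3 (a joint): clip hinged to the lid's -x edge, rad: 0 = folded fully down, its lip under the tub's flange; 1.57 = straight out; starts raised, 1.75 to 2.15. Hinge parallel to the edge, 68 mm from the lid's origin towards -x, 10.5 mm up; plate 56 mm wide, 4 mm thick, reaching 31 mm from the hinge. Stiff hinge (0.02 N m): it stays where it is left; push it down from above, then inwards
- clip_4 (a joint): clip hinged to the lid's -y edge, rad: 0 = folded fully down, its lip under the tub's flange; 1.57 = straight out; starts raised, 1.75 to 2.15. Hinge parallel to the edge, 86 mm from the lid's origin towards -y, 10.5 mm up; plate 48 mm wide, 4 mm thick, reaching 31 mm from the hinge. Stiff hinge (0.02 N m): it stays where it is left; push it down from above, then inwards
- bell: counter bell, a steel dome 92 mm across and 62 mm high, between board and tub, to be left alone; origin at its underside
- salt: salt shaker, 44 mm across and 90 mm high, behind the scale, to be left alone; origin at its underside
- spice: spice jar with a dark cap, 44 mm across and 96 mm high, right of the scale, to be left alone; origin at its underside

How it is judged:
By the outcome, as a careful person would: the job done as asked, in the order asked, and still so for the second after the job is handed in, with the robot touching nothing.
Of tomato_1, tomato_2, tomato_3, tomato_4, tomato_5, tomato_6 only 4 to 6 are there at a start; the rules pass over those that are not, and their reading is None.
At some moment in a run one of lid, tomato_1, tomato_2, tomato_3, tomato_4, tomato_5, tomato_6 may be knocked a few centimetres aside while the robot is not near it.
It also fails if it takes over 208 s, if anything falls off the work surface, if the arm or the gripper's body presses on something with over 40 N, if the wrist force passes 120 N, or if a joint passes its speed limit or range.

ROBOT

A 7-joint arm with a two-finger parallel gripper is mounted at the origin on a cart in front of the work surface, level with it; the furniture and walls round the work are solid. World frame = base frame: x ahead of the robot, y to its left, z up, the work surface at z = 0. Lengths are in m, angles in rad, forces in N, time in s.
With the tool pointing down it reaches from about 0.4 to 0.875 m from the base axis. Payload 19.3 kg.
Tool frame: the origin (TCP) lies on the centre line of the jaws, within the pads' length; the fingertips stand 14 mm ahead of it and the grasp point (between the pads) lies 5 mm behind it; x points along the fingers, y is the direction in which the jaws open and shut, and the axes are right-handed (so a half turn about x gives the same grasp; the last joint's range is limited). The gripper opens to 85 mm and grips with 20 to 120 N. Pads are 22 mm wide; open, the fingers measure 114 mm over their backs; the gripper's body (76 mm by 85 mm) begins 54 mm behind the grasp point. The pads swing forward as they close: fully open they stand 13 mm farther back than shut.
Start: joints at [-1.246, 0.521, -0.036, 1.599, 0.021, 1.021, -0.113], TCP at [0.24, 0.577, 0.245] pointing down, gripper open.
Joint ranges: [-2.91, 2.91], [-0.3, 2.13], [-1.5, 1.42], [0.17, 2.43], [-1.26, 4.41], [0.16, 1.93], [-2.52, 2.52]. Speed limits (rad/s): [1.89, 1.89, 2.39, 2.39, 3.01, 3.01, 3.01].

INTERFACE

Orientations are given as [roll, pitch, yaw] about the fixed x, y, z axes, in that order (R = Rz(yaw) Ry(pitch) Rx(roll)).
In Python, from workcell import monitor, optics, bot gives the robot as it stands.
- The arm moves only by the tool arm_command, never from a script. Its arguments are lists of equal length, an entry for each row: "delta_pos": the shift along the tool's x, y, z as a fraction of full scale, a list of three; "rotation": the turn, a rotation vector about the tool's x, y, z as a fraction of full scale, a list of three. In form: {"delta_pos": [[dx, dy, dz], ...], "rotation": [[wx, wy, wz], ...]}. A call has 1 to 10 rows; each row shifts and turns the pose as measured when the row begins, along the tool's axes as they then stand; what a row does not reach is not made up. Full scale, the value 1, is 30 mm for a shift and 6 degrees for a turn. A row lasts 1/10 s, in which the tool goes at most 50 mm and 8.59 degrees, less where a joint would pass 70% of its speed; a pose out of reach is approached as far as the arm can. A call with a number of a shift or a turn outside -1 to 1 is refused whole. A call with a gripper value outside its range is refused whole. "gripper" is the closure, from -1 (fully open) to 1 (shut), so that 0 is half open, set as the call begins (left out, the last holds). The fingers move at their own pace and stop on an object; "grip_force" is the grip in N (left out, the last holds). Time passes only in rows, so rows that do not move let the fingers close. It gives the time, the measured TCP pose, the force and the opening at its end, in the units of the state.
- monitor.observe(): the state, without advancing time (a new reading comes with each control period).
- optics.grab_frame(name): name is "scene" or "top" or "wrist"; returns the picture (480x640x3 uint8, red, green, blue); there is no depth.
- optics.camera_params(name): a dict with "fx", "fy", "cx", "cy" (pixels), "dist_coeffs" ([k1, k2, p1, p2, k3] as OpenCV has them; the pictures are not rectified), "origin" and "rotation" of the camera in the world. Camera axes: x right, y down, z forward; pixel columns grow to the right and rows downward; lengths in m; the calibration is good to about 2 mm. A picture is of the moment at which its call begins: read the wrist's pose just before it. camera_params takes no time and is no camera call; for the wrist camera it gives the pose at the moment of the call.
- bot.job_done(): hands the job in, once; it reports no verdict.
The state is a dict: "clock": time; "qpos": joint angles; "qd": joint speeds; "joint_efforts": joint torques, N m; "position": TCP position; "tool_rot": TCP orientation; "force": force on the tool from outside, world axes, zero at the start; "moment": the same for the moment, N m; "grip_width": finger opening in m.
Only numpy, scipy, OpenCV 4.12 (cv2) and the standard library are available. Lean on these libraries where they do the work, as an engineer would, in place of code of your own. Each camera call takes 0.05 s, during which the arm holds its last target. There are 200 camera calls.

## Working session

There is one attempt and no reset: what is moved stays moved. The work goes in short steps, Python scripts to look and compute and a tool call to move; the robot and the scene stay as the last step left them, time stands still between calls to the robot, and variables do not carry over. Pictures are saved under pics/ and viewed, about 12 in all and at most 16, crops included, and the job is handed in when it is done.

Besides the shell and the picture viewer there is one more tool, called after "Request:" as name(argument=value, ...) on one line, values as JSON. arm_command: Moves the arm, as the interface text tells. Its arguments: {"type":"object","properties":{"delta_pos":{"type":"array","items":{"type":"array","items":{"type":"number"}}},"rotation":{"type":"array","items":{"type":"array","items":{"type":"number"}}},"gripper":{"type":"number"},"grip_force":{"type":"number"}},"required":["delta_pos","rotation"]}

```bash
ls; mkdir -p pics; cat > h.py <<'E'
import numpy as np, cv2
from workcell import monitor, optics, bot
from scipy.spatial.transform import Rotation as R
def cam(n):
    p=optics.camera_params(n); K=np.array([[p['fx'],0,p['cx']],[0,p['fy'],p['cy']],[0,0,1]])
    return K,np.array(p['dist_coeffs']),np.array(p['origin']),np.array(p['rotation'])
def snap(n,f):
    c=cam(n); im=optics.grab_frame(n); cv2.imwrite('pics/'+f,im[:,:,::-1]); return im,c
def px2w(c,uv,z):
    K,D,o,Rm=c; uv=np.array(uv,float).reshape(-1,1,2)
    d=cv2.undistortPoints(uv,K,D)[:,0]; d=np.c_[d,np.ones(len(d))]@Rm.T
    z=np.broadcast_to(z,len(d)); return o+d*((z-o[2])/d[:,2])[:,None]
def w2px(c,P):
    K,D,o,Rm=c; return cv2.projectPoints((np.array(P,float).reshape(-1,3)-o)@Rm,np.zeros(3),np.zeros(3),K,D)[0][:,0]
E
python3 - <<'E'
from h import *
s=monitor.observe(); print(s)
for n in ('top','scene'):
    im,c=snap(n,n+'0.png'); print(n,c)
print(cam('wrist'))
E
```

```text
pics
{'clock': 0.0, 'qpos': array([-1.24616659,  0.5220275 , -0.03636145,  1.59998661,  0.02119888,
        1.02112316, -0.11280435]), 'qd': array([ 8.19506516e-05,  1.72870304e-04, -8.45791223e-04, -1.62467454e-05,
       -1.05903258e-03, -1.02302120e-04, -2.53502076e-04]), 'joint_efforts': array([-1.26643583e-03, -9.27082586e+01,  1.97951742e+00, -3.69925940e+01,
        1.77693728e-02,  8.20779271e-03, -5.63801404e-05]), 'position': array([0.24029776, 0.57660999, 0.24472461]), 'tool_rot': array([-1.51427961,  1.56963658, -1.90909512]), 'force': array([ 0.05710208, -0.19699371, -0.229399  ]), 'moment': array([ 0.00420718, -0.00641853, -0.02047496]), 'grip_width': 0.0854822834285936}
top (array([[445.71597146,   0.        , 318.49222437],
       [  0.        , 445.71597146, 236.78254957],
       [  0.        ,   0.        ,   1.        ]]), array([-0.11049171,  0.        ,  0.        ,  0.        ,  0.        ]), array([ 0.41613281, -0.03495107,  1.19894621]), array([-2.9725997 , -0.0112885 , -1.56881966]))
scene (array([[450.98955443,   0.        , 322.2367387 ],
       [  0.        , 450.98955443, 236.01078162],
       [  0.        ,   0.        ,   1.        ]]), array([0.02933819, 0.        , 0.        , 0.        , 0.        ]), array([ 0.00918641, -0.66659479,  0.62289998]), array([-2.11611496,  0.0115906 , -0.77033954]))
(array([[368.27256299,   0.        , 325.0795079 ],
       [  0.        , 368.27256299, 239.81007244],
       [  0.        ,   0.        ,   1.        ]]), array([-0.01186623,  0.        ,  0.        ,  0.        ,  0.        ]), array([0.16616839, 0.60803765, 0.37284441]), array([2.82419671e+00, 3.03631403e-04, 1.17687574e+00]))
```

```bash
sed -i "s/np.array(p\['rotation'\])$/R.from_euler('xyz',p['rotation']).as_matrix()/" h.py; python3 -c "
from h import *
print(cam('top')[3]); print(R.from_euler('xyz',monitor.observe()['tool_rot']).as_matrix())"
```

```text
[[ 0.00197654 -0.98574896  0.1682114 ]
 [-0.99993433 -0.00384708 -0.01079498]
 [ 0.01128826 -0.16817901 -0.98569184]]
[[-3.55608379e-04  3.84642690e-01  9.23065477e-01]
 [-9.45898340e-04  9.23064993e-01 -3.84642853e-01]
 [-9.99999489e-01 -1.00990832e-03  3.55832361e-05]]
```

View pics/top0.png

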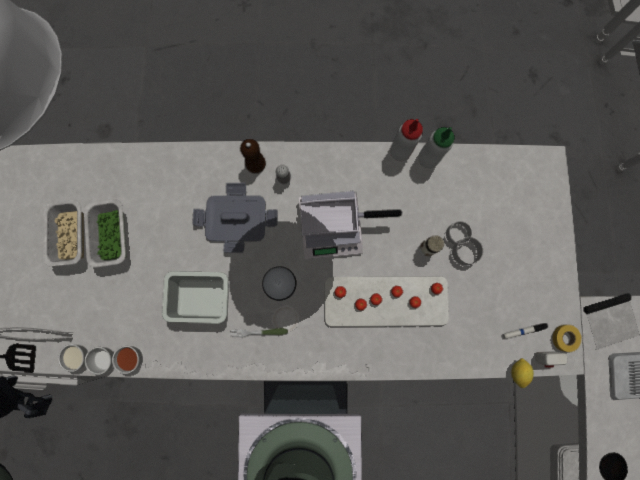

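View pics/scene0.png

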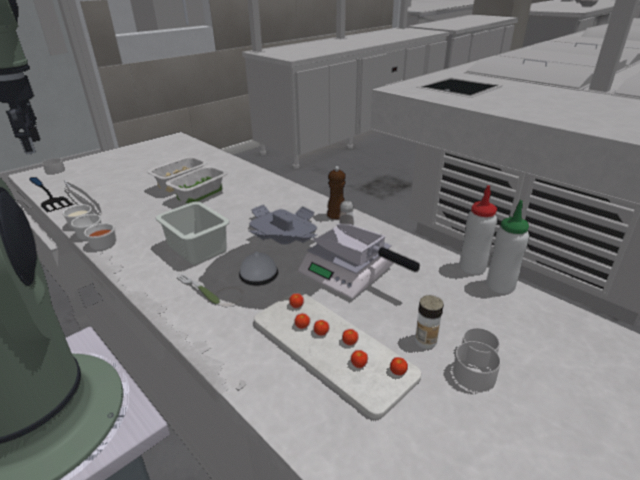

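```bash
python3 - <<'E'
from h import *
im=cv2.imread('pics/top0.png'); c=cam('top')
cv2.imwrite('pics/topA.png',cv2.resize(im[180:335,155:315],None,fx=5,fy=3.75 and 5,interpolation=cv2.INTER_CUBIC)[:600*2][::1])
cv2.imwrite('pics/topA.png',cv2.resize(im[180:330,155:315],None,fx=4,fy=4,interpolation=cv2.INTER_CUBIC))
cv2.imwrite('pics/topB.png',cv2.resize(im[185:335,290:455],None,fx=4,fy=4,interpolation=cv2.INTER_CUBIC))
# red blobs
h=cv2.cvtColor(im,cv2.COLOR_BGR2HSV); m=((h[...,0]<10)|(h[...,0]>170))&(h[...,1]>140)&(h[...,2]>60)
n,l,st,ce=cv2.connectedComponentsWithStats(m.astype(np.uint8))
k=[i for i in range(1,n) if st[i,4]>30 and 280<ce[i][1]<330 and ce[i][0]>320]
print([ (ce[i].round(1),st[i,4]) for i in k]); print(px2w(c,[ce[i] for i in k],0.027).round(4))
for nm,uv,z in [('bell',(279,283),.04),('salt',(282,176),.07),('spice',(432,245),.08)]: print(nm,px2w(c,[uv],z).round(3))
E
```

```text
[(array([436.5, 288.1]), np.int32(89)), (array([339.9, 291.7]), np.int32(90)), (array([396.5, 291. ]), np.int32(86)), (array([375.8, 299. ]), np.int32(92)), (array([414.9, 301.9]), np.int32(92)), (array([360.3, 304. ]), np.int32(90))]
[[ 0.4794 -0.3605  0.027 ]
 [ 0.4705 -0.1042  0.027 ]
 [ 0.4721 -0.2535  0.027 ]
 [ 0.4514 -0.1983  0.027 ]
 [ 0.4436 -0.3017  0.027 ]
 [ 0.4384 -0.1575  0.027 ]]
bell [[0.492 0.055 0.04 ]]
salt [[0.771 0.049 0.07 ]]
spice [[ 0.587 -0.338  0.08 ]]
```

View pics/topA.png

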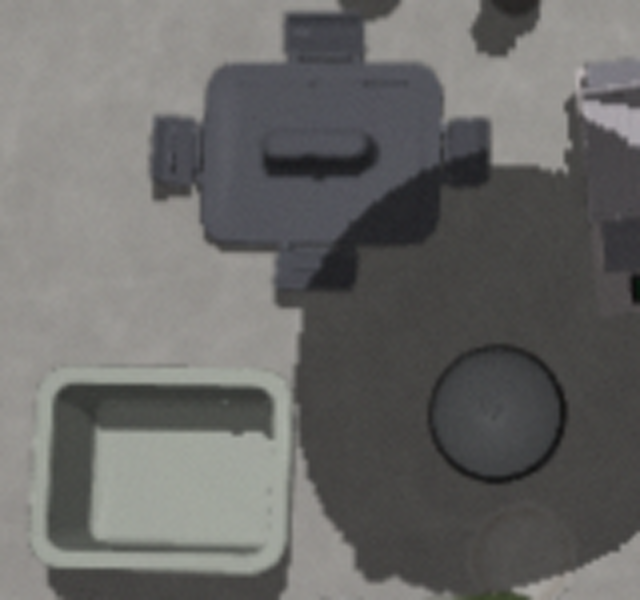

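View pics/topB.png

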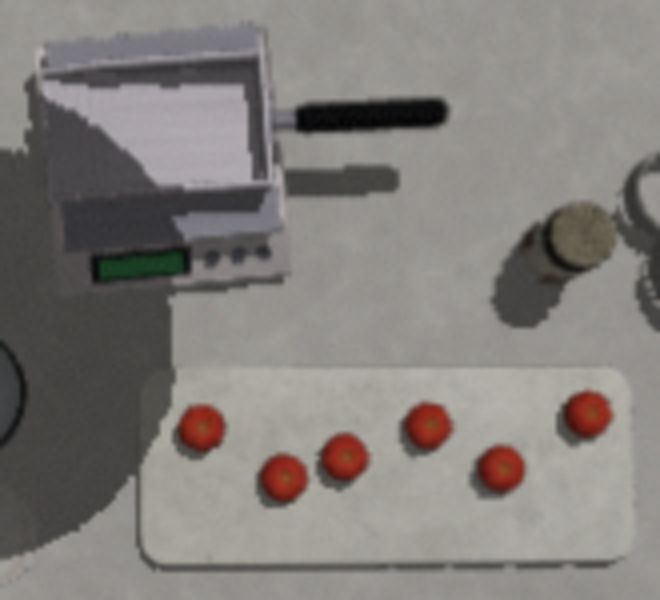

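```bash
python3 - <<'E'
from h import *
c=cam('top')
A=lambda L:[(155+x/4-.4,180+y/4-.4) for x,y in L]
B=lambda L:[(290+x/4-.4,185+y/4-.4) for x,y in L]
print('tub flange edges L,R,T,B', px2w(c,A([(30,470),(292,470),(163,367),(163,577)]),.085).round(4))
print('tub inner mouth', px2w(c,A([(50,470),(275,470),(163,384),(163,550)]),.085).round(4))
print('lid plate', px2w(c,A([(203,154),(442,154),(322,62),(322,245)]),.013).round(4))
print('lid bar', px2w(c,A([(262,143),(376,143),(320,128),(320,160)]),.041).round(4))
print('handle ends', px2w(c,B([(297,118),(448,111)]),.093).round(4))
print('scoop back wall top', px2w(c,B([(268,57),(277,183)]),.098).round(4))
print('scoop nose top corners', px2w(c,B([(40,72),(50,197)]),.076).round(4))
print('scale front edge bottom', px2w(c,B([(65,291),(288,274)]),.02).round(4))
print('board', px2w(c,B([(140,460),(634,460),(387,367),(387,563)]),.015).round(4))
E
```

```text
tub flange edges L,R,T,B [[0.4512 0.3448 0.085 ]
 [0.4531 0.1788 0.085 ]
 [0.5167 0.2627 0.085 ]
 [0.3862 0.2575 0.085 ]]
tub inner mouth [[0.4514 0.332  0.085 ]
 [0.453  0.1894 0.085 ]
 [0.506  0.2622 0.085 ]
 [0.4028 0.2581 0.085 ]]
lid plate [[0.6691 0.2612 0.013 ]
 [0.6695 0.0974 0.013 ]
 [0.7339 0.1817 0.013 ]
 [0.6065 0.1772 0.013 ]]
lid bar [[0.6707 0.2148 0.041 ]
 [0.6709 0.1385 0.041 ]
 [0.681  0.1763 0.041 ]
 [0.6592 0.1755 0.041 ]]
handle ends [[ 0.6639 -0.1624  0.093 ]
 [ 0.6691 -0.2595  0.093 ]]
scoop back wall top [[ 0.7025 -0.144   0.098 ]
 [ 0.6208 -0.1486  0.098 ]]
scoop nose top corners [[ 0.6974  0.0019  0.076 ]
 [ 0.6152 -0.0053  0.076 ]]
scale front edge bottom [[ 0.5616 -0.0143  0.02  ]
 [ 0.5735 -0.1632  0.02  ]]
board [[ 0.4502 -0.0644  0.015 ]
 [ 0.4493 -0.3945  0.015 ]
 [ 0.5118 -0.2292  0.015 ]
 [ 0.3827 -0.2268  0.015 ]]
```

Request:
arm_command(delta_pos=[[0,0.5,0.5],[0,0.5,0.5],[0,0.5,0.5],[0,0.5,0.5],[0,0.5,0.5],[0,0.5,0.5],[0,0,1],[0,0,1],[0,0,1],[0,0,1]], rotation=[[1,0,0],[1,0,0],[1,0,0],[1,0,0],[1,0,0],[1,0,0],[1,0,0],[1,0,0],[1,0,0],[1,0,0]], gripper=-0.4, grip_force=20)

```text
clock: 1.1
position: [0.4097, 0.4796, 0.2397]
tool_rot: [-0.755, 1.563, -2.23]
force: [0.6, 0.4, 0.1]
grip_width: 0.0598
```

```bash
cat >> h.py <<'E'
RG=np.array([[0,1,0],[0,0,-1],[-1,0,0]],float)
def go(P,Rg=RG):
    s=monitor.observe(); Rc=R.from_euler('xyz',s['tool_rot']).as_matrix()
    d=np.array(P)-s['position']; w=R.from_matrix(Rc.T@Rg).as_rotvec()
    print('t',round(s['clock'],2),'pos',s['position'].round(4),'F',s['force'].round(1),'w',round(s['grip_width'],4),
      '\n shift goal-frame units',(Rg.T@d/.03).round(2),'tool-frame',(Rc.T@d/.03).round(2),'rot units',(np.degrees(w)/6).round(2))
def toms():
    c=cam('top'); im=optics.grab_frame('top'); h=cv2.cvtColor(im,cv2.COLOR_RGB2HSV)
    m=((h[...,0]<10)|(h[...,0]>170))&(h[...,1]>140)&(h[...,2]>60)
    n,l,st,ce=cv2.connectedComponentsWithStats(m.astype(np.uint8))
    k=[i for i in range(1,n) if st[i,4]>15 and 195<ce[i][1]<345 and 220<ce[i][0]<500]
    for i in k: print(st[i,4],px2w(c,[ce[i]],.027)[0].round(4)[:2],'scoop z',px2w(c,[ce[i]],.077)[0].round(4)[:2])
    return im
E
python3 -c "
from h import *
go([.4705,-.104,.1])"
```

```text
t 1.1 pos [0.4097 0.4796 0.2397] F [0.6 0.4 0.1] w 0.0598 
 shift goal-frame units [ 4.66  2.03 19.45] tool-frame [ 4.77  0.19 19.53] rot units [0.91 0.06 0.05]
```

Request:
arm_command(delta_pos=[[0,0.1,1],[0,0.1,1],[0,0.1,1],[0,0.1,1],[0,0.1,1],[0,0.1,1],[0,0.1,1],[0,0.1,1],[0,0.1,1],[0,0.1,1]], rotation=[[0.9,0.1,0.1],[0,0,0],[0,0,0],[0,0,0],[0,0,0],[0,0,0],[0,0,0],[0,0,0],[0,0,0],[0,0,0]])

```text
clock: 2.1
position: [0.4396, 0.1664, 0.2369]
tool_rot: [2.153, 1.568, 0.575]
force: [-0.2, 0.1, -0.0]
grip_width: 0.0595
```

Request:
arm_command(delta_pos=[[0,0.1,1],[0,0.1,1],[0,0.1,1],[0,0.1,1],[0.5,0.1,1],[0.8,0.1,1],[0.8,0.1,1],[0.8,0.1,1],[0.8,0.1,1],[0.5,0.1,0.5]], rotation=[[0,0,0],[0,0,0],[0,0,0],[0,0,0],[0,0,0],[0,0,0],[0,0,0],[0,0,0],[0,0,0],[0,0,0]])

```text
clock: 3.1
position: [0.4681, -0.1315, 0.1072]
tool_rot: [1.961, 1.564, 0.384]
force: [-0.2, 0.0, 0.9]
grip_width: 0.0596
```

```bash
python3 -c "
from h import *
im=toms(); go([.4705,-.104,.033]); print(monitor.observe()['qpos'].round(2)); snap('wrist','w1.png')"
```

```text
90 [ 0.4794 -0.3605] scoop z [ 0.4767 -0.3467]
91 [ 0.4437 -0.3017] scoop z [ 0.4425 -0.2903]
t 3.15 pos [ 0.4678 -0.1329  0.1057] F [-4.  -3.  -2.7] w 0.0596 
 shift goal-frame units [ 2.42  0.09 -0.96] tool-frame [ 2.43  0.07 -0.96] rot units [-0.08 -0.02 -0.05]
[-0.08  0.55  0.31  2.09 -0.32  0.55  0.46]
```

View pics/w1.png

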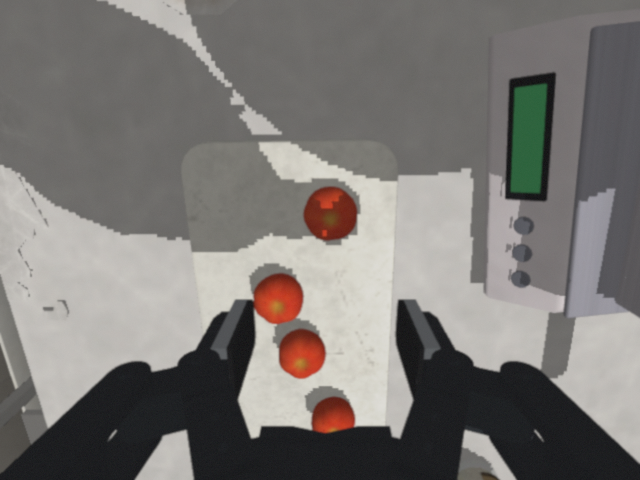

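```bash
cat >> h.py <<'E'
def wt(z=.0275,im=None):
    c=cam('wrist'); im=optics.grab_frame('wrist'); h=cv2.cvtColor(im,cv2.COLOR_RGB2HSV)
    m=((h[...,0]<10)|(h[...,0]>172))&(h[...,1]>150)&(h[...,2]>50)
    m=cv2.morphologyEx(m.astype(np.uint8),cv2.MORPH_CLOSE,np.ones((7,7),np.uint8))
    n,l,st,ce=cv2.connectedComponentsWithStats(m)
    for i in range(1,n):
        if st[i,4]>300:
            b=[st[i,0]+st[i,2]/2-.5,st[i,1]+st[i,3]/2-.5]; print('wrist',b,st[i,2:5],px2w(c,[b],z)[0].round(4)[:2])
E
python3 -c "
from h import *
wt(); go([.4705,-.104,.033])"
```

```text
wrist [np.float64(330.0), np.float64(215.5)] [  51   52 1905] [ 0.4711 -0.1038]
wrist [np.float64(277.5), np.float64(300.0)] [  48   49 1702] [ 0.438  -0.1579]
wrist [np.float64(302.0), np.float64(354.5)] [  45   48 1565] [ 0.4523 -0.198 ]
wrist [np.float64(333.0), np.float64(415.5)] [  41   36 1125] [ 0.4727 -0.2486]
t 3.25 pos [ 0.4682 -0.1299  0.108 ] F [ 0.1  0.2 -0.1] w 0.0598 
 shift goal-frame units [ 2.5   0.08 -0.86] tool-frame [ 2.5   0.06 -0.86] rot units [-0.07 -0.03 -0.05]
```

Request:
arm_command(delta_pos=[[0.2,0.08,-0.5],[0.5,0,-0.36],[0.7,0,0],[0.7,0,0],[0.35,0,0],[0,0,0]], rotation=[[0,0,0],[0,0,0],[0,0,0],[0,0,0],[0,0,0],[0,0,0]])

```text
clock: 3.85
position: [0.4743, -0.0928, 0.035]
tool_rot: [2.055, 1.558, 0.486]
force: [0.4, -0.7, 0.8]
grip_width: 0.0596
```

```bash
python3 -c "
from h import *
go([.471,-.104,.033])"
```

```text
t 3.85 pos [ 0.4743 -0.0928  0.035 ] F [ 0.4 -0.7  0.8] w 0.0596 
 shift goal-frame units [ 0.07 -0.11  0.37] tool-frame [ 0.06 -0.11  0.37] rot units [ 0.02 -0.06 -0.11]
```

Request:
arm_command(delta_pos=[[0.04,-0.1,0.35],[0,0,0]], rotation=[[0,0,-0.1],[0,0,0]])

```text
clock: 4.05
position: [0.4717, -0.1031, 0.0349]
tool_rot: [2.982, 1.565, 1.415]
force: [0.3, 0.0, 0.7]
grip_width: 0.06
```

Request:
arm_command(delta_pos=[[0,0,0],[0,0,0],[0,0,0],[0,0,0],[0,0,0]], rotation=[[0,0,0],[0,0,0],[0,0,0],[0,0,0],[0,0,0]], gripper=1, grip_force=20)

```text
clock: 4.55
position: [0.4726, -0.1036, 0.0368]
tool_rot: [2.544, 1.564, 0.975]
force: [-1.1, 0.5, -0.2]
grip_width: 0.0276
```

```bash
python3 -c "
from h import *
go([.66,-.12,.14])"
```

```text
t 4.55 pos [ 0.4726 -0.1036  0.0368] F [-1.1  0.5 -0.2] w 0.0276 
 shift goal-frame units [-3.44  6.25  0.55] tool-frame [-3.42  6.26  0.54] rot units [ 0.02 -0.05 -0.04]
```

Request:
arm_command(delta_pos=[[-1,0,0],[-1,0.5,0],[-0.6,1,0],[-0.2,1,0.1],[0,1,0.1],[0,1,0.1],[0,1,0.05],[0,0.9,0],[0,0.4,0],[0,0,0]], rotation=[[0,0,0],[0,0,0],[0,0,0],[0,0,0],[0,0,0],[0,0,0],[0,0,0],[0,0,0],[0,0,0],[0,0,0]])

```text
clock: 5.55
position: [0.6822, -0.1135, 0.1241]
tool_rot: [2.987, 1.564, 1.419]
force: [-1.1, -0.1, 0.1]
grip_width: 0.0276
```

```bash
python3 -c "
from h import *
go([.68,-.114,.118])"
```

```text
t 5.55 pos [ 0.6822 -0.1135  0.1241] F [-1.1 -0.1  0.1] w 0.0276 
 shift goal-frame units [ 0.2  -0.07  0.02] tool-frame [ 0.2  -0.07  0.02] rot units [ 0.03 -0.06 -0.01]
```

Request:
arm_command(delta_pos=[[0.15,-0.05,0],[0,0,0]], rotation=[[0,0,0],[0,0,0]])

```text
clock: 5.75
position: [0.6792, -0.1134, 0.1186]
tool_rot: [-3.067, 1.564, 1.649]
force: [0.1, 0.1, 0.4]
grip_width: 0.0273
```

Request:
arm_command(delta_pos=[[0,0,0],[0,0,0],[0,0,0],[-0.5,0,0],[-0.5,0,0],[0,0,0]], rotation=[[0,0,0],[0,0,0],[0,0,0],[0,0,0],[0,0,0],[0,0,0]], gripper=-0.4)

```text
clock: 6.35
position: [0.678, -0.114, 0.1525]
tool_rot: [-3.129, 1.564, 1.585]
force: [-0.7, -0.3, -0.3]
grip_width: 0.0596
```

```bash
python3 -c "
from h import *
wt(.0775);go([.438,-.158,.09])"
```

```text
wrist [np.float64(328.0), np.float64(263.5)] [  51   52 1877] [ 0.6796 -0.1143]
wrist [np.float64(17.5), np.float64(292.0)] [  36   39 1140] [ 0.4893 -0.1337]
wrist [np.float64(40.5), np.float64(338.0)] [  46   39 1287] [ 0.4959 -0.166 ]
wrist [np.float64(78.0), np.float64(393.5)] [ 39  34 685] [ 0.5113 -0.209 ]
t 6.4 pos [ 0.6778 -0.1139  0.1516] F [-0.  -0.5  0. ] w 0.0599 
 shift goal-frame units [ 2.05 -7.99  1.47] tool-frame [ 2.05 -7.99  1.47] rot units [ 0.02 -0.06  0.01]
```

Request:
arm_command(delta_pos=[[0,-0.6,0.1],[0,-1,0.2],[0,-1,0.2],[0,-1,0.2],[0.2,-1,0.2],[0.5,-1,0.2],[0.7,-1,0.2],[0.7,-0.9,0.17],[0.4,-0.5,0],[0,0,0]], rotation=[[0,0,0],[0,0,0],[0,0,0],[0,0,0],[0,0,0],[0,0,0],[0,0,0],[0,0,0],[0,0,0],[0,0,0]])

```text
clock: 7.4
position: [0.429, -0.1586, 0.0752]
tool_rot: [2.658, 1.564, 1.092]
force: [-0.1, -0.9, -0.1]
grip_width: 0.0598
```

```bash
python3 -c "
from h import *
wt();go([.438,-.158,.034])"
```

```text
wrist [np.float64(343.5), np.float64(281.0)] [  56   59 2429] [ 0.4386 -0.158 ]
wrist [np.float64(367.0), np.float64(347.0)] [  53   57 2218] [ 0.4525 -0.1979]
wrist [np.float64(391.5), np.float64(418.5)] [ 38  38 960] [ 0.4692 -0.2475]
t 7.45 pos [ 0.4305 -0.1588  0.0758] F [-0.6 -0.2  0.4] w 0.0598 
 shift goal-frame units [ 1.39  0.25 -0.03] tool-frame [ 1.4   0.24 -0.02] rot units [ 0.04 -0.06 -0.04]
```

Request:
arm_command(delta_pos=[[0.5,0.2,0],[0.6,0,0],[0.28,0,0],[0,0,0]], rotation=[[0,0,0],[0,0,0],[0,0,0],[0,0,0]])

```text
clock: 7.85
position: [0.4425, -0.1585, 0.0357]
tool_rot: [1.973, 1.559, 0.409]
force: [-0.8, 0.5, 0.3]
grip_width: 0.0598
```

Request:
arm_command(delta_pos=[[0,0,0],[0,0,0],[0,0,0],[0,0,0],[-1,0,0]], rotation=[[0,0,0],[0,0,0],[0,0,0],[0,0,0],[0,0,0]], gripper=1)

```text
clock: 8.35
position: [0.4425, -0.1585, 0.0664]
tool_rot: [2.035, 1.559, 0.471]
force: [0.8, 0.1, 0.8]
grip_width: 0.0276
```

Request:
arm_command(delta_pos=[[-1,0.5,0],[-0.6,1,-0.2],[-0.1,1,-0.2],[0,1,-0.2],[0,1,-0.3],[0,1,-0.3],[0,0.8,-0.2],[0,0.5,-0.07],[0,0,0]], rotation=[[0,0,0],[0,0,0],[0,0,0],[0,0,0],[0,0,0],[0,0,0],[0,0,0],[0,0,0],[0,0,0]])

```text
clock: 9.25
position: [0.6536, -0.1113, 0.1284]
tool_rot: [1.867, 1.554, 0.301]
force: [-1.7, -0.4, -0.2]
grip_width: 0.0279
```

```bash
python3 -c "
from h import *
go([.641,-.114,.118])"
```

```text
t 9.25 pos [ 0.6536 -0.1113  0.1284] F [-1.7 -0.4 -0.2] w 0.0279 
 shift goal-frame units [ 0.35 -0.42  0.09] tool-frame [ 0.34 -0.43  0.09] rot units [ 0.05 -0.05 -0.15]
```

Request:
arm_command(delta_pos=[[0.3,-0.4,0.09],[0,0,0],[0,0,0]], rotation=[[0,0,-0.15],[0,0,0],[0,0,0]])

```text
clock: 9.55
position: [0.6386, -0.1149, 0.1183]
tool_rot: [-2.55, 1.565, 2.167]
force: [-0.0, 0.1, 0.6]
grip_width: 0.0277
```

Request:
arm_command(delta_pos=[[0,0,0],[0,0,0],[0,0,0],[-0.5,0,0],[-0.5,0,0],[0,0,0]], rotation=[[0,0,0],[0,0,0],[0,0,0],[0,0,0],[0,0,0],[0,0,0]], gripper=-0.4)

```text
clock: 10.15
position: [0.6382, -0.1159, 0.1521]
tool_rot: [-2.715, 1.566, 2.001]
force: [0.4, 0.2, -0.3]
grip_width: 0.0598
```

```bash
python3 -c "
from h import *
wt(.0775);go([.4525,-.198,.09])"
```

```text
wrist [np.float64(323.5), np.float64(260.5)] [  50   52 1879] [ 0.637  -0.1143]
wrist [np.float64(396.5), np.float64(261.0)] [  52   51 1931] [ 0.6801 -0.1144]
wrist [np.float64(89.5), np.float64(335.0)] [  44   39 1233] [ 0.4882 -0.1658]
t 10.2 pos [ 0.638  -0.1157  0.1513] F [-0.3  0.8  0.4] w 0.0599 
 shift goal-frame units [ 2.04 -6.18  2.74] tool-frame [ 2.05 -6.19  2.73] rot units [ 0.03 -0.04  0.03]
```

Request:
arm_command(delta_pos=[[0,-0.6,0.2],[0,-1,0.4],[0,-1,0.4],[0,-1,0.4],[0.5,-1,0.4],[0.8,-0.9,0.4],[0.8,-0.5,0.4],[0.4,-0.2,0.2],[0,0,0]], rotation=[[0,0,0],[0,0,0],[0,0,0],[0,0,0],[0,0,0],[0,0,0],[0,0,0],[0,0,0],[0,0,0]])

```text
clock: 11.1
position: [0.446, -0.2015, 0.0752]
tool_rot: [2.863, 1.566, 1.298]
force: [-0.3, -0.1, 1.1]
grip_width: 0.0595
```

```bash
python3 -c "
from h import *
wt();go([.4525,-.198,.034])"
```

```text
wrist [np.float64(337.0), np.float64(275.5)] [  57   60 2434] [ 0.452  -0.1979]
wrist [np.float64(372.0), np.float64(366.0)] [  53   55 2171] [ 0.4728 -0.2533]
wrist [np.float64(322.0), np.float64(419.0)] [ 47  27 925] [ 0.4446 -0.291 ]
t 11.15 pos [ 0.4467 -0.2013  0.0759] F [ 0.1 -0.6  0.5] w 0.0596 
 shift goal-frame units [ 1.4   0.19 -0.11] tool-frame [ 1.4   0.19 -0.1 ] rot units [ 0.06 -0.04 -0.02]
```

Request:
arm_command(delta_pos=[[0.5,0.15,-0.1],[0.6,0,0],[0.28,0,0],[0,0,0]], rotation=[[0,0,0],[0,0,0],[0,0,0],[0,0,0]])

```text
clock: 11.55
position: [0.4558, -0.1967, 0.0363]
tool_rot: [2.026, 1.562, 0.465]
force: [-0.2, -0.1, 0.7]
grip_width: 0.0597
```

Request:
arm_command(delta_pos=[[0,0,0],[0,0,0],[0,0,0],[0,0,0],[-1,0,0]], rotation=[[0,0,0],[0,0,0],[0,0,0],[0,0,0],[0,0,0]], gripper=1)

```text
clock: 12.05
position: [0.4557, -0.1962, 0.0671]
tool_rot: [2.135, 1.563, 0.574]
force: [0.3, 0.2, 1.3]
grip_width: 0.0283
```

Request:
arm_command(delta_pos=[[-1,0.5,-0.2],[-0.5,1,-0.5],[-0.1,1,-0.5],[0,1,-0.5],[0,1,-0.5],[0,1,-0.5],[0,1,-0.5],[0,0.6,-0.4],[0,0.2,-0.2],[0,0,0]], rotation=[[0,0,0],[0,0,0],[0,0,0],[0,0,0],[0,0,0],[0,0,0],[0,0,0],[0,0,0],[0,0,0],[0,0,0]])

```text
clock: 13.05
position: [0.6815, -0.0766, 0.1254]
tool_rot: [1.84, 1.559, 0.276]
force: [-0.3, -0.4, 0.0]
grip_width: 0.0285
```

```bash
python3 -c "
from h import *
go([.679,-.080,.118])"
```

```text
t 13.05 pos [ 0.6815 -0.0766  0.1254] F [-0.3 -0.4  0. ] w 0.0285 
 shift goal-frame units [ 0.25 -0.08  0.11] tool-frame [ 0.25 -0.09  0.11] rot units [ 0.07 -0.03 -0.11]
```

Request:
arm_command(delta_pos=[[0.22,-0.08,0.1],[0,0,0],[0,0,0]], rotation=[[0,0,-0.1],[0,0,0],[0,0,0]])

```text
clock: 13.35
position: [0.6766, -0.0824, 0.1184]
tool_rot: [-2.756, 1.568, 1.96]
force: [-0.1, 0.4, 0.4]
grip_width: 0.0281
```

Request:
arm_command(delta_pos=[[0,0,0],[0,0,0],[0,0,0],[-0.5,0,0],[-0.5,0,0],[0,0,0]], rotation=[[0,0,0],[0,0,0],[0,0,0],[0,0,0],[0,0,0],[0,0,0]], gripper=-0.4)

```text
clock: 13.95
position: [0.6761, -0.0842, 0.1522]
tool_rot: [-3.045, 1.569, 1.669]
force: [0.0, -0.6, -0.1]
grip_width: 0.0596
```

```bash
python3 -c "
from h import *
wt(.0775);go([.4728,-.2535,.075])"
```

```text
wrist [np.float64(327.0), np.float64(286.5)] [  55   96 3590] [ 0.6771 -0.0996]
wrist [np.float64(262.5), np.float64(308.5)] [  46   50 1360] [ 0.6374 -0.1146]
t 14.0 pos [ 0.6758 -0.084   0.1513] F [-0.2 -0.1 -0.6] w 0.0599 
 shift goal-frame units [ 2.54 -6.77  5.65] tool-frame [ 2.54 -6.78  5.64] rot units [ 0.02 -0.02  0.01]
```

Request:
arm_command(delta_pos=[[0,-0.6,0.4],[0,-1,0.7],[0,-1,0.8],[0,-1,0.8],[0.4,-1,0.8],[0.8,-1,0.8],[0.8,-0.8,0.8],[0.5,-0.4,0.6],[0,0,0.1],[0,0,0]], rotation=[[0,0,0],[0,0,0],[0,0,0],[0,0,0],[0,0,0],[0,0,0],[0,0,0],[0,0,0],[0,0,0],[0,0,0]])

```text
clock: 15.0
position: [0.4659, -0.2623, 0.0745]
tool_rot: [2.21, 1.567, 0.646]
force: [0.4, -1.3, 0.5]
grip_width: 0.0597
```

```bash
python3 -c "
from h import *
wt();go([.4728,-.2535,.034])"
```

```text
wrist [np.float64(338.5), np.float64(266.0)] [  58   59 2494] [ 0.4726 -0.2531]
wrist [np.float64(285.0), np.float64(346.5)] [  53   56 2241] [ 0.4439 -0.3012]
wrist [np.float64(347.0), np.float64(418.5)] [ 47  28 950] [ 0.4795 -0.3509]
t 15.05 pos [ 0.466  -0.262   0.0746] F [ 0.1 -1.2 -0.4] w 0.0599 
 shift goal-frame units [ 1.35  0.23 -0.28] tool-frame [ 1.35  0.23 -0.28] rot units [ 0.06 -0.02 -0.03]
```

Request:
arm_command(delta_pos=[[0.5,0.2,-0.25],[0.6,0,0],[0.25,0,0],[0,0,0]], rotation=[[0,0,0],[0,0,0],[0,0,0],[0,0,0]])

```text
clock: 15.45
position: [0.4768, -0.2496, 0.0329]
tool_rot: [1.951, 1.563, 0.393]
force: [-0.2, -1.5, -0.2]
grip_width: 0.0598
```

Request:
arm_command(delta_pos=[[0,0,0],[0,0,0],[0,0,0],[0,0,0],[-1,0,0]], rotation=[[0,0,0],[0,0,0],[0,0,0],[0,0,0],[0,0,0]], gripper=1)

```text
clock: 15.95
position: [0.4766, -0.2483, 0.0624]
tool_rot: [2.263, 1.565, 0.706]
force: [0.5, 0.0, -0.1]
grip_width: 0.0277
```

Request:
arm_command(delta_pos=[[-1,0.3,-0.3],[-0.5,0.7,-0.7],[-0.1,0.8,-0.8],[0,0.8,-0.8],[0,0.8,-0.8],[0,0.8,-0.8],[0,0.7,-0.8],[0,0.4,-0.4],[0,0.1,-0.2],[0,0,0]], rotation=[[0,0,0],[0,0,0],[0,0,0],[0,0,0],[0,0,0],[0,0,0],[0,0,0],[0,0,0],[0,0,0],[0,0,0]])

```text
clock: 16.95
position: [0.6431, -0.074, 0.1207]
tool_rot: [1.754, 1.558, 0.192]
force: [0.6, -0.3, -0.4]
grip_width: 0.0277
```

```bash
python3 -c "
from h import *
go([.639,-.078,.118])"
```

```text
t 16.95 pos [ 0.6431 -0.074   0.1207] F [ 0.6 -0.3 -0.4] w 0.0277 
 shift goal-frame units [ 0.09 -0.14  0.13] tool-frame [ 0.09 -0.14  0.13] rot units [ 0.08 -0.02 -0.12]
```

Request:
arm_command(delta_pos=[[0.07,-0.12,0.1],[0,0,0],[0,0,0]], rotation=[[0,0,-0.1],[0,0,0],[0,0,0]])

```text
clock: 17.25
position: [0.6374, -0.0804, 0.1187]
tool_rot: [2.794, 1.569, 1.229]
force: [0.3, -0.5, -0.5]
grip_width: 0.0282
```

Request:
arm_command(delta_pos=[[0,0,0],[0,0,0],[0,0,0],[-0.5,0,0],[-0.5,0,0],[0,0,0]], rotation=[[0,0,0],[0,0,0],[0,0,0],[0,0,0],[0,0,0],[0,0,0]], gripper=-0.4)

```text
clock: 17.85
position: [0.637, -0.0823, 0.1521]
tool_rot: [2.321, 1.569, 0.753]
force: [0.3, 0.3, -0.2]
grip_width: 0.0598
```

```bash
python3 -c "
from h import *
wt(.0775);go([.4439,-.3015,.075])"
```

```text
wrist [np.float64(391.0), np.float64(289.5)] [  51   96 3008] [ 0.677  -0.0997]
wrist [np.float64(324.5), np.float64(290.5)] [  50   94 3521] [ 0.6367 -0.1005]
t 17.9 pos [ 0.6367 -0.0822  0.1513] F [ 0.4  0.5 -0.7] w 0.0602 
 shift goal-frame units [ 2.54 -6.43  7.31] tool-frame [ 2.53 -6.45  7.29] rot units [ 0.03 -0.01 -0.  ]
```

Request:
arm_command(delta_pos=[[0,-0.6,0.4],[0,-1,0.8],[0,-1,1],[0,-1,1],[0.4,-1,1],[0.8,-0.8,1],[0.8,-0.6,1],[0.5,-0.3,0.7],[0,0,0.2],[0,0,0]], rotation=[[0,0,0],[0,0,0],[0,0,0],[0,0,0],[0,0,0],[0,0,0],[0,0,0],[0,0,0],[0,0,0],[0,0,0]])

```text
clock: 18.9
position: [0.4435, -0.3008, 0.0744]
tool_rot: [1.823, 1.566, 0.26]
force: [0.6, -0.0, 0.8]
grip_width: 0.0598
```

```bash
python3 -c "
from h import *
wt();go([.4439,-.3015,.034])"
```

```text
wrist [np.float64(326.0), np.float64(283.0)] [  57   59 2436] [ 0.444  -0.3011]
wrist [np.float64(386.5), np.float64(378.5)] [  50   56 1945] [ 0.4792 -0.3607]
t 18.95 pos [ 0.4436 -0.3001  0.0744] F [-0.3  0.1 -0.2] w 0.0597 
 shift goal-frame units [1.35 0.01 0.05] tool-frame [1.35 0.   0.05] rot units [ 0.08 -0.01 -0.05]
```

Request:
arm_command(delta_pos=[[0.5,0,0.05],[0.6,0,0],[0.25,0,0],[0,0,0]], rotation=[[0,0,0],[0,0,0],[0,0,0],[0,0,0]])

```text
clock: 19.35
position: [0.4478, -0.2977, 0.0332]
tool_rot: [1.739, 1.562, 0.183]
force: [0.4, -0.4, 0.1]
grip_width: 0.0597
```

Request:
arm_command(delta_pos=[[0,0,0],[0,0,0],[0,0,0],[0,0,0],[-1,0,0]], rotation=[[0,0,0],[0,0,0],[0,0,0],[0,0,0],[0,0,0]], gripper=1)

```text
clock: 19.85
position: [0.4475, -0.2963, 0.0629]
tool_rot: [1.994, 1.564, 0.44]
force: [0.1, -0.1, 0.7]
grip_width: 0.0282
```

Request:
arm_command(delta_pos=[[-1,0.4,-0.5],[-0.5,0.9,-1],[-0.1,0.95,-1],[0,1,-1],[0,1,-1],[0,1,-1],[0,1,-1],[0,0.8,-1],[0,0.4,-0.5],[0,0,0]], rotation=[[0,0,0],[0,0,0],[0,0,0],[0,0,0],[0,0,0],[0,0,0],[0,0,0],[0,0,0],[0,0,0],[0,0,0]])

```text
clock: 20.85
position: [0.6768, -0.0445, 0.1219]
tool_rot: [1.644, 1.555, 0.085]
force: [-0.0, -0.6, -1.0]
grip_width: 0.0286
```

```bash
python3 -c "
from h import *
go([.676,-.050,.118])"
```

```text
t 20.85 pos [ 0.6768 -0.0445  0.1219] F [-0.  -0.6 -1. ] w 0.0286 
 shift goal-frame units [ 0.13 -0.03  0.18] tool-frame [ 0.13 -0.03  0.18] rot units [ 0.12 -0.01 -0.15]
```

Request:
arm_command(delta_pos=[[0.1,-0.03,0.15],[0,0,0],[0,0,0]], rotation=[[0.1,0,-0.15],[0,0,0],[0,0,0]])

```text
clock: 21.15
position: [0.6747, -0.0516, 0.1189]
tool_rot: [-1.7, 1.568, 3.012]
force: [0.1, 0.3, 0.8]
grip_width: 0.0278
```

Request:
arm_command(delta_pos=[[0,0,0],[0,0,0],[0,0,0],[-0.5,0,0],[-0.5,0,0],[0,0,0]], rotation=[[0,0,0],[0,0,0],[0,0,0],[0,0,0],[0,0,0],[0,0,0]], gripper=-0.4)

```text
clock: 21.75
position: [0.6741, -0.0545, 0.1526]
tool_rot: [-1.413, 1.569, -2.989]
force: [0.8, 0.3, 0.3]
grip_width: 0.0601
```

```bash
python3 -c "
from h import *
wt(.0775);go([.4792,-.3607,.075])"
```

```text
wrist [np.float64(328.5), np.float64(307.5)] [  58  134 5053] [ 0.6759 -0.0846]
wrist [np.float64(268.0), np.float64(330.0)] [  47   89 2809] [ 0.6376 -0.1004]
t 21.8 pos [ 0.6739 -0.0543  0.1517] F [0.6 0.1 0.6] w 0.0597 
 shift goal-frame units [ 2.56 -6.49 10.21] tool-frame [ 2.58 -6.44 10.24] rot units [-0.04  0.    0.02]
```

Request:
arm_command(delta_pos=[[0,-0.6,0.4],[0,-1,0.8],[0,-1,0.9],[0,-1,1],[0,-1,1],[0,-1,1],[0,-0.6,1],[0,-0.3,1],[0,0,1],[0,0,1]], rotation=[[0,0,0],[0,0,0],[0,0,0],[0,0,0],[0,0,0],[0,0,0],[0,0,0],[0,0,0],[0,0,0],[0,0,0]])

```text
clock: 22.8
position: [0.4715, -0.3298, 0.1524]
tool_rot: [3.098, 1.568, 1.532]
force: [0.7, -0.3, 0.4]
grip_width: 0.0596
```

Request:
arm_command(delta_pos=[[0.8,0,0.6],[0.9,0,0.3],[0.7,0,0],[0,0,0]], rotation=[[0,0,0],[0,0,0],[0,0,0],[0,0,0]])

```text
clock: 23.2
position: [0.4707, -0.3631, 0.079]
tool_rot: [1.429, 1.568, -0.142]
force: [0.9, -0.0, 0.6]
grip_width: 0.06
```

```bash
python3 -c "
from h import *
wt();go([.4792,-.3607,.034])"
```

```text
wrist [np.float64(342.5), np.float64(273.5)] [  56   58 2363] [ 0.4798 -0.3602]
t 23.25 pos [ 0.4711 -0.3636  0.0804] F [-0.9 -0.4  0.1] w 0.0597 
 shift goal-frame units [ 1.55  0.27 -0.1 ] tool-frame [ 1.55  0.26 -0.1 ] rot units [-0.    0.01 -0.04]
```

Request:
arm_command(delta_pos=[[0.5,0.25,-0.08],[0.7,0,0],[0.35,0,0],[0,0,0]], rotation=[[0,0,0],[0,0,0],[0,0,0],[0,0,0]])

```text
clock: 23.65
position: [0.4824, -0.3606, 0.0355]
tool_rot: [1.198, 1.562, -0.371]
force: [-0.3, -0.1, 0.2]
grip_width: 0.0596
```

Request:
arm_command(delta_pos=[[0,0,0],[0,0,0],[0,0,0],[0,0,0],[-1,0,0]], rotation=[[0,0,0],[0,0,0],[0,0,0],[0,0,0],[0,0,0]], gripper=1)

```text
clock: 24.15
position: [0.4822, -0.3596, 0.0661]
tool_rot: [1.267, 1.563, -0.301]
force: [0.2, -0.1, 1.0]
grip_width: 0.0276
```

Request:
arm_command(delta_pos=[[-1,0,-0.5],[-0.5,0,-1],[-0.1,0,-1],[0,0.3,-1],[0,0.7,-1],[0,1,-1],[0,1,-1],[0,1,-1],[0,0.8,-1],[0,0.4,-0.9]], rotation=[[0,0,0],[0,0,0],[0,0,0],[0,0,0],[0,0,0],[0,0,0],[0,0,0],[0,0,0],[0,0,0],[0,0,0]])

```text
clock: 25.15
position: [0.6431, -0.0736, 0.1244]
tool_rot: [1.2, 1.553, -0.379]
force: [-0.4, -0.3, 0.5]
grip_width: 0.0275
```

Request:
arm_command(delta_pos=[[0,0,-0.5],[0,0,-0.1],[0,0,0]], rotation=[[0,0,0],[0,0,0],[0,0,0]])

```text
clock: 25.45
position: [0.6441, -0.0509, 0.1243]
tool_rot: [1.254, 1.553, -0.32]
force: [0.1, -0.1, -0.1]
grip_width: 0.0275
```

```bash
python3 -c "
from h import *
go([.637,-.050,.118])"
```

```text
t 25.45 pos [ 0.6441 -0.0509  0.1243] F [ 0.1 -0.1 -0.1] w 0.0275 
 shift goal-frame units [ 0.21 -0.24 -0.03] tool-frame [ 0.21 -0.24 -0.03] rot units [-0.03  0.05 -0.16]
```

Request:
arm_command(delta_pos=[[0.19,-0.22,0],[0,0,0],[0,0,0]], rotation=[[0,0,-0.15],[0,0,0],[0,0,0]])

```text
clock: 25.75
position: [0.6357, -0.055, 0.1185]
tool_rot: [-0.046, 1.564, -1.624]
force: [-0.5, 0.1, 0.5]
grip_width: 0.0277
```

Request:
arm_command(delta_pos=[[0,0,0],[0,0,0],[0,0,0],[-0.5,0,0],[-1,0,0],[-1,0,0.4],[0,0.2,1],[0,0.2,1],[0,0.2,1],[0,0,0.8]], rotation=[[0,0,0],[0,0,0],[0,0,0],[0,0,0],[0,0,0],[0,0,0],[0,0,0],[0,0,0],[0,0,0],[0,0,0]], gripper=-0.4)

```text
clock: 26.75
position: [0.6546, -0.182, 0.2054]
tool_rot: [0.596, 1.563, -0.977]
force: [-1.2, 0.0, 0.5]
grip_width: 0.0596
```

Request:
arm_command(delta_pos=[[0,0,0.4],[0,0,0],[0,0,0],[0,0,0]], rotation=[[0,0,0],[0,0,0],[0,0,0],[0,0,0]])

```text
clock: 27.15
position: [0.6544, -0.196, 0.2082]
tool_rot: [0.706, 1.561, -0.87]
force: [0.4, 0.5, 0.6]
grip_width: 0.0599
```

```bash
python3 -c "
from h import *
snap('wrist','w2.png'); go([.663,-.194,.088]); print(monitor.observe()['qpos'].round(2)); c=cam('wrist'); print(w2px(c,[[.659,-.079,.065],[.663,-.194,.099]]))"
```

```text
t 27.2 pos [ 0.6546 -0.1956  0.2082] F [ 0.2 -0.1  0.6] w 0.0601 
 shift goal-frame units [ 4.01  0.28 -0.05] tool-frame [ 4.01  0.26 -0.08] rot units [-0.05  0.07 -0.06]
[-0.08  0.7   0.47  1.49 -0.34  1.03  0.47]
[[329.88998398  61.01529599]
 [336.73561921 240.28200175]]
```

View pics/w2.png

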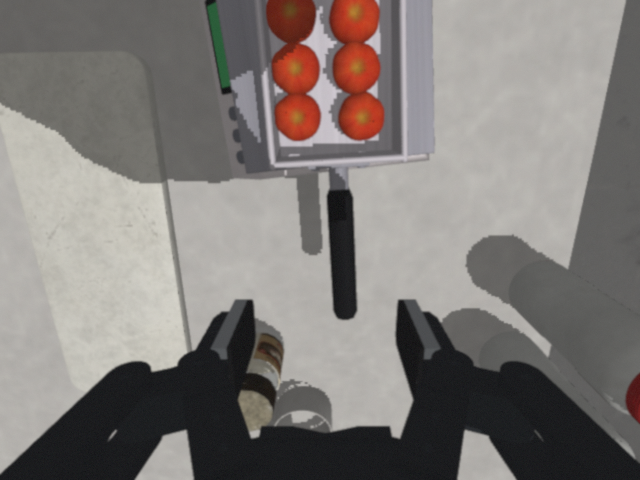

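```bash
python3 -c "
from h import *
c=cam('wrist'); P=px2w(c,[(340,193),(345,317),(276,165),(429,156)],[.099,.099,.098,.098]); print(P.round(4)); d=P[0]-P[1]; print(np.degrees(np.arctan2(d[0],d[1])), np.linalg.norm(d))"
```

```text
[[ 0.6649 -0.1616  0.099 ]
 [ 0.6694 -0.2531  0.099 ]
 [ 0.624  -0.1435  0.098 ]
 [ 0.7213 -0.1383  0.098 ]]
-2.800802848541479 0.0916550885045845
```

Request:
arm_command(delta_pos=[[0.5,0.2,-0.05],[1,0.18,0],[1,0,0],[1,0,0],[0.5,0,0],[0,0,0]], rotation=[[-0.5,0.07,-0.06],[0,0,0],[0,0,0],[0,0,0],[0,0,0],[0,0,0]])

```text
clock: 27.8
position: [0.6687, -0.1862, 0.0856]
tool_rot: [2.415, 1.567, 0.902]
force: [-0.2, 0.1, 0.6]
grip_width: 0.0599
```

```bash
cat >> h.py <<'E'
RS=R.from_euler('z',2.8,degrees=True).as_matrix()@RG
E
python3 -c "
from h import *
go([.6665,-.194,.084],RS)"
```

```text
t 27.8 pos [ 0.6687 -0.1862  0.0856] F [-0.2  0.1  0.6] w 0.0599 
 shift goal-frame units [ 0.05 -0.09  0.26] tool-frame [ 0.05 -0.09  0.26] rot units [ 0.09 -0.02 -0.02]
```

Request:
arm_command(delta_pos=[[0.05,-0.09,0.26],[0,0,0]], rotation=[[0.09,0,0],[0,0,0]])

```text
clock: 28.0
position: [0.6671, -0.1945, 0.0859]
tool_rot: [2.028, 1.567, 0.506]
force: [-0.2, -0.4, -0.2]
grip_width: 0.0599
```

Request:
arm_command(delta_pos=[[0,0,0],[0,0,0],[0,0,0],[0,0,0],[0,0,0],[0,0,0]], rotation=[[0,0,0],[0,0,0],[0,0,0],[0,0,0],[0,0,0],[0,0,0]], gripper=1, grip_force=100)

```text
clock: 28.6
position: [0.6685, -0.1951, 0.0896]
tool_rot: [1.687, 1.563, 0.164]
force: [-0.7, -0.1, -0.9]
grip_width: 0.0166
```

```bash
python3 -c "
from h import *
go([.6665,-.194,.16],RS)"
```

```text
t 28.6 pos [ 0.6685 -0.1951  0.0896] F [-0.7 -0.1 -0.9] w 0.0166 
 shift goal-frame units [-2.35 -0.06 -0.04] tool-frame [-2.35 -0.05 -0.04] rot units [-0.01 -0.01 -0.08]
```

Request:
arm_command(delta_pos=[[-0.2,0,0],[-0.4,0,0],[-0.6,0,0],[-0.6,0,0],[-0.5,0,0],[-0.3,0,0],[-0.1,0,0],[0,0,0]], rotation=[[0,0,0],[0,0,0],[0,0,0],[0,0,0],[0,0,0],[0,0,0],[0,0,0],[0,0,0]])

```text
clock: 29.4
position: [0.6677, -0.1953, 0.1772]
tool_rot: [1.621, 1.562, 0.098]
force: [-0.2, -1.3, -2.9]
grip_width: 0.0163
```

```bash
python3 -c "
from h import *
snap('scene','s1.png'); snap('top','t1.png'); go([.452,.03,.17])
im=cv2.imread('pics/s1.png')[180:400,260:480]; im2=cv2.imread('pics/t1.png')[180:330,155:455]
a=cv2.resize(im,(600,600)); cv2.imwrite('pics/s1c.png',a)
wt(.16)"
```

```text
t 29.5 pos [ 0.6675 -0.1953  0.1764] F [ 0.2 -0.2 -1.9] w 0.0159 
 shift goal-frame units [ 0.21 -7.18 -7.51] tool-frame [ 0.17 -6.82 -7.84] rot units [ 0.46 -0.01 -0.07]
wrist [np.float64(250.0), np.float64(79.0)] [   93   159 10657] [ 0.6356 -0.1022]
wrist [np.float64(367.5), np.float64(82.0)] [   92   165 10830] [ 0.6782 -0.1011]
```

View pics/s1c.png

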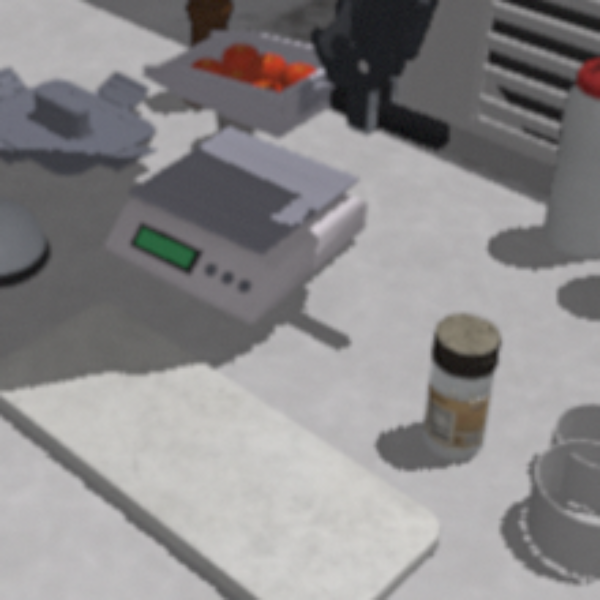

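Request:
arm_command(delta_pos=[[0,-0.15,-0.15],[0,-0.3,-0.3],[0,-0.45,-0.45],[0,-0.6,-0.6],[0,-0.6,-0.6],[0,-0.6,-0.6],[0,-0.6,-0.6],[0,-0.6,-0.6],[0,-0.6,-0.6],[0,-0.6,-0.6]], rotation=[[0.1,0,0],[0.1,0,0],[0.1,0,0],[0.1,0,0],[0.05,0,0],[0,0,0],[0,0,0],[0,0,0],[0,0,0],[0,0,0]])

```text
clock: 30.55
position: [0.5029, -0.0375, 0.1701]
tool_rot: [-2.141, 1.569, 2.562]
force: [0.4, 0.9, -2.2]
grip_width: 0.016
```

```bash
python3 -c "
from h import *
go([.452,.03,.17]); print(monitor.observe()['qpos'].round(2))"
```

```text
t 30.55 pos [ 0.5029 -0.0375  0.1701] F [ 0.4  0.9 -2.2] w 0.016 
 shift goal-frame units [ 0.   -1.7  -2.25] tool-frame [ 0.01 -1.72 -2.24] rot units [-0.08 -0.01  0.01]
[-0.4   0.48  0.48  2.   -0.33  0.73  0.27]
```

Request:
arm_command(delta_pos=[[0,-0.5,-0.55],[0,-0.4,-0.5],[0,-0.3,-0.4],[0,-0.2,-0.3],[0,-0.1,-0.2],[0,0,-0.1],[0,0,0]], rotation=[[0,0,0],[0,0,0],[0,0,0],[0,0,0],[0,0,0],[0,0,0],[0,0,0]])

```text
clock: 31.25
position: [0.4517, 0.0298, 0.169]
tool_rot: [-1.922, 1.565, 2.783]
force: [1.0, 0.3, -2.1]
grip_width: 0.0158
```

```bash
python3 -c "
from h import *
go([.452,.03,.17]); print(monitor.observe()['qpos'].round(2));
im,c=snap('top','t2.png'); cv2.imwrite('pics/t2c.png',cv2.resize(im[190:330,150:330,::-1],None,fx=4,fy=4,interpolation=cv2.INTER_CUBIC))
a=cv2.imread('pics/t1.png')[185:275,285:385]; b=cv2.resize(a,(720,600),interpolation=cv2.INTER_CUBIC);cv2.imwrite('pics/t1c.png',b)"
```

```text
t 31.25 pos [0.4517 0.0298 0.169 ] F [ 1.   0.3 -2.1] w 0.0158 
 shift goal-frame units [-0.03  0.01 -0.01] tool-frame [-0.03  0.01 -0.01] rot units [-0.07 -0.02  0.05]
[-0.58  0.41  0.5   2.13 -0.32  0.68  0.12]
```

View pics/t2c.png

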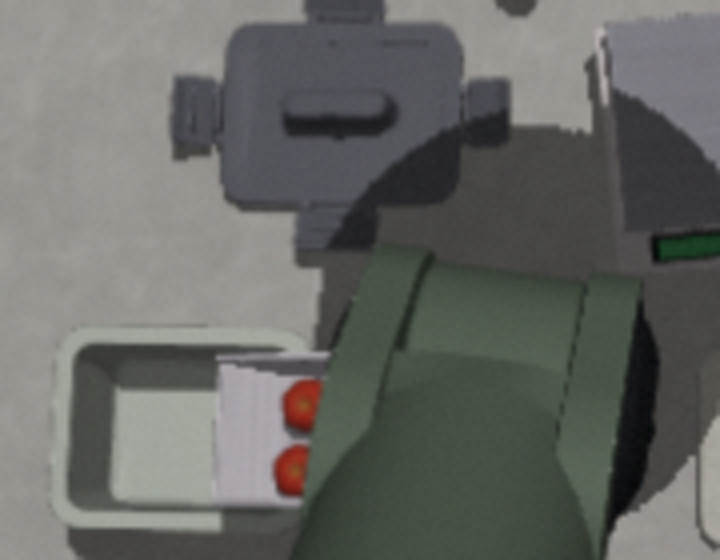

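```bash
python3 -c "
from h import *
c=cam('top'); T=lambda L:[(150+x/4-.4,190+y/4-.4) for x,y in L]
print(px2w(c,T([(217,357),(217,504)]),.154).round(4)); print(px2w(c,T([(70,430),(180,343),(180,516),(60,430),(180,327),(180,529)]),.085).round(4))
# plan tilt: nose in tool frame
pos=np.array([.452,.03,.169]); nose=np.array([.452,.22,.150-.0])
Rg=RG
n_t=RG.T@np.array([0,.19,-.0186])   # nose rel TCP in tool
prev=pos; pr=RG
for th,ny,nz in [(0,.215,.150),(6,.215,.145),(12,.215,.14),(18,.215,.132),(24,.215,.125),(30,.215,.12),(36,.215,.115),(42,.215,.11),(48,.215,.11),(54,.215,.11)]:
    Rt=R.from_euler('x',-th,degrees=True).as_matrix()@RG
    p=np.array([.452,ny,nz])-Rt@n_t
    print(th,p.round(4),(pr.T@(p-prev)/.03).round(2)); prev=p; pr=Rt
"
```

```text
[[0.493  0.2232 0.154 ]
 [0.4074 0.22   0.154 ]]
[[0.4514 0.332  0.085 ]
 [0.5066 0.2642 0.085 ]
 [0.3991 0.2598 0.085 ]
 [0.4513 0.3384 0.085 ]
 [0.5167 0.2646 0.085 ]
 [0.3911 0.2596 0.085 ]]
0 [0.452  0.025  0.1686] [0.01 0.   0.17]
6 [0.452  0.028  0.1834] [-0.49  0.   -0.1 ]
12 [0.452  0.033  0.1977] [-0.49  0.   -0.12]
18 [0.452  0.04   0.2084] [-0.4   0.   -0.15]
24 [0.452  0.049  0.2193] [-0.44  0.   -0.17]
30 [0.452  0.0598 0.2311] [-0.51  0.   -0.17]
36 [0.452  0.0722 0.2417] [-0.51  0.   -0.18]
42 [0.452  0.0862 0.251 ] [-0.52  0.   -0.2 ]
48 [0.452  0.1017 0.2636] [-0.66  0.   -0.1 ]
54 [0.452  0.1184 0.2746] [-0.66  0.   -0.1 ]
```

Request:
arm_command(delta_pos=[[-0.2,0.05,0.1],[-0.25,0,-0.05],[-0.25,0,-0.05],[-0.25,0,-0.06],[-0.22,0,-0.07],[-0.2,0,-0.08],[-0.22,0,-0.08],[-0.24,0,-0.08],[-0.26,0,-0.08],[-0.26,0,-0.08]], rotation=[[0,-0.5,0],[0,-0.5,0],[0,-0.5,0],[0,-0.5,0],[0,-0.5,0],[0,-0.5,0],[0,-0.5,0],[0,-0.5,0],[0,-0.5,0],[0,-0.5,0]])

```text
clock: 32.3
position: [0.4577, 0.0552, 0.2348]
tool_rot: [0.001, 1.027, -1.592]
force: [-1.0, -0.3, -2.3]
grip_width: 0.0161
```

```bash
cat >> h.py <<'E'
def tilt(th): return R.from_euler('x',-th,degrees=True).as_matrix()@RG
E
python3 -c "
from h import *
go([.452,.0598,.2311],tilt(30)); print(monitor.observe()['qpos'].round(2))"
```

```text
t 32.3 pos [0.4577 0.0552 0.2348] F [-1.  -0.3 -2.3] w 0.0161 
 shift goal-frame units [ 0.03 -0.19 -0.2 ] tool-frame [ 0.03 -0.2  -0.19] rot units [-0.19  0.19  0.1 ]
[-1.14  0.56  0.82  1.98  0.13  0.98 -0.46]
```

Request:
arm_command(delta_pos=[[-0.25,-0.1,-0.15],[-0.25,-0.05,-0.15],[-0.26,0,-0.1],[-0.26,0,-0.1],[-0.3,0,-0.05],[-0.3,0,-0.05],[-0.3,0,-0.05],[-0.3,0,-0.05]], rotation=[[-0.1,-0.4,0.1],[-0.1,-0.4,0.05],[0,-0.5,0],[0,-0.5,0],[0,-0.5,0],[0,-0.5,0],[0,-0.5,0],[0,0,0]])

```text
clock: 33.1
position: [0.4561, 0.1172, 0.2723]
tool_rot: [0.006, 0.665, -1.566]
force: [-0.2, -0.2, -1.0]
grip_width: 0.0158
```

```bash
python3 -c "
from h import *
go([.452,.1017,.2636],tilt(48)); print(monitor.observe()['qpos'].round(2)); c=cam('top')
im,c=snap('top','t3.png'); im2,_=snap('scene','s3.png'); a=cv2.resize(im[190:330,150:290,::-1],(400,400),interpolation=cv2.INTER_CUBIC); b=cv2.resize(im2[130:290,130:290,::-1],(400,400),interpolation=cv2.INTER_CUBIC); cv2.imwrite('pics/c3.png',np.hstack([a,b]))"
```

```text
t 33.1 pos [0.4561 0.1172 0.2723] F [-0.2 -0.2 -1. ] w 0.0158 
 shift goal-frame units [ 0.58 -0.14  0.13] tool-frame [ 0.59 -0.14  0.09] rot units [-0.03  0.65 -0.03]
[-1.33  0.76  0.87  1.83  0.23  1.26 -0.61]
```

View pics/c3.png

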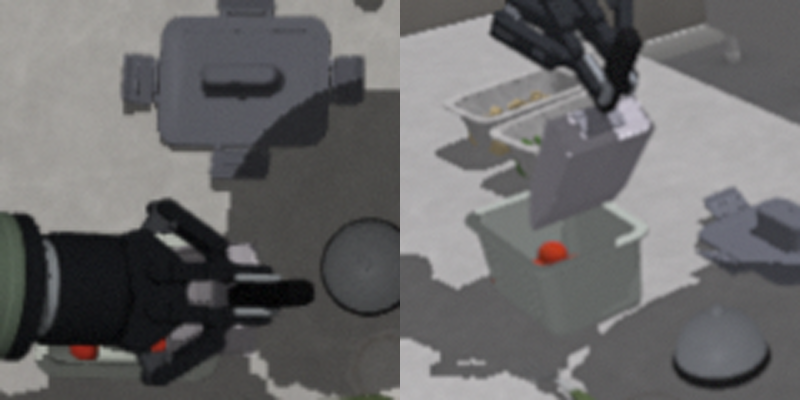

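Request:
arm_command(delta_pos=[[0,0,0],[0,0,0],[-0.2,0,0],[-0.3,0,0],[-0.3,0,0],[-0.2,0,0],[0,0,0.2],[0,0,0.3],[0,0,0.4],[0,0,0.4]], rotation=[[0,0,0],[0,0,0],[0,0,0],[0,0.5,0],[0,0.8,0],[0,1,0],[0,1,0],[0,1,0],[0,1,0],[0,1,0]])

```text
clock: 34.2
position: [0.4567, 0.1062, 0.3131]
tool_rot: [0.041, 1.356, -1.528]
force: [0.5, -0.4, -1.3]
grip_width: 0.0162
```

```bash
python3 -c "
from h import *
go([.6685,-.1951,.17],RS)"
```

```text
t 34.2 pos [0.4567 0.1062 0.3131] F [ 0.5 -0.4 -1.3] w 0.0162 
 shift goal-frame units [ 4.77  6.56 10.38] tool-frame [6.86 6.99 8.8 ] rot units [-0.45  2.05 -0.04]
```

View pics/t1c.png

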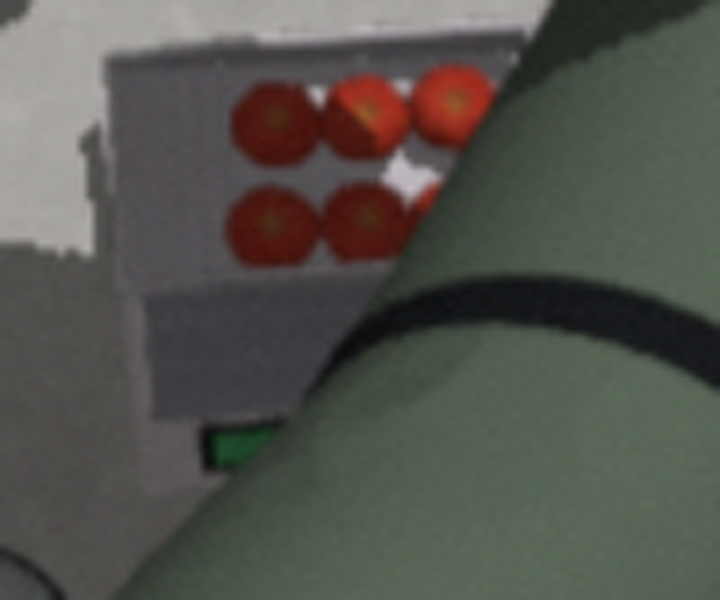

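```bash
python3 -c "
import cv2
a=cv2.imread('pics/t2.png')[190:270,290:380]; cv2.imwrite('pics/t2s.png',cv2.resize(a,None,fx=7,fy=7,interpolation=cv2.INTER_CUBIC))"
```

```text
(no output)
```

View pics/t2s.png

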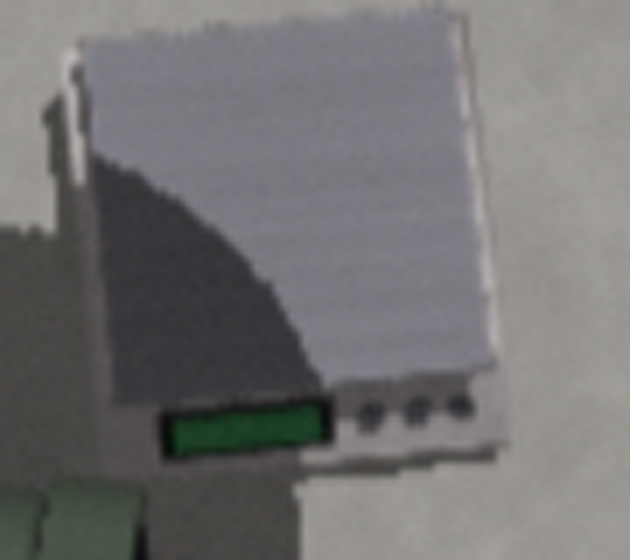

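```bash
python3 -c "
from h import *
c=cam('top'); P=px2w(c,[(290+x/7-.43,190+y/7-.43) for x,y in [(78,42),(457,10),(495,367),(115,403)]],.062); print(P.round(4),P.mean(0).round(4)); d=P[0]-P[1]; print(np.degrees(np.arctan2(-d[0],d[1])),[np.linalg.norm(P[i]-P[(i+1)%4]).round(3) for i in range(4)])
wt(.2)"
```

```text
[[ 7.200e-01 -4.000e-04  6.200e-02]
 [ 7.332e-01 -1.432e-01  6.200e-02]
 [ 5.969e-01 -1.556e-01  6.200e-02]
 [ 5.829e-01 -1.530e-02  6.200e-02]] [ 0.6583 -0.0786  0.062 ]
5.299920481062218 [np.float64(0.143), np.float64(0.137), np.float64(0.141), np.float64(0.138)]
wrist [np.float64(626.5), np.float64(457.5)] [ 26  30 571] [ 0.7911 -0.1968]
```

Request:
arm_command(delta_pos=[[0,0.3,0.5],[0,0.6,0.8],[0,0.8,1],[0,0.8,1],[0.2,0.8,1],[0.4,0.8,1],[0.6,0.8,1],[0.6,0.7,1],[0.6,0.6,0.9],[0.5,0.4,0.7]], rotation=[[-0.1,0.6,0],[-0.1,0.6,0],[-0.1,0.5,0],[-0.1,0.3,0],[-0.05,0,0],[0,0,0],[0,0,0],[0,0,0],[0,0,0],[0,0,0]])

```text
clock: 35.25
position: [0.6708, -0.1669, 0.2398]
tool_rot: [2.434, 1.546, 0.911]
force: [0.8, 0.4, -2.2]
grip_width: 0.016
```

Request:
arm_command(delta_pos=[[0.2,0.2,0.4],[0,0,0.1],[0,0,0]], rotation=[[0,0,0],[0,0,0],[0,0,0]])

```text
clock: 35.55
position: [0.6768, -0.1852, 0.2317]
tool_rot: [2.544, 1.549, 1.017]
force: [-0.0, 1.0, -0.5]
grip_width: 0.0164
```

```bash
python3 -c "
from h import *
go([.6685,-.1951,.0896],RS); im,c=snap('wrist','w3.png')
print(w2px(c,[[.6649,-.1616,.099+.08]]))"
```

```text
t 35.55 pos [ 0.6768 -0.1852  0.2317] F [-0.   1.  -0.5] w 0.0164 
 shift goal-frame units [ 4.74 -0.29  0.32] tool-frame [ 4.73 -0.35  0.4 ] rot units [-0.05 -0.17 -0.12]
[[303.05319718 236.21276969]]
```

Request:
arm_command(delta_pos=[[0.3,-0.3,0.3],[0.8,0,0],[1,0,0],[1,0,0],[0.7,0,0],[0.3,0,0],[0,0,0]], rotation=[[-0.05,-0.17,-0.12],[0,0,0],[0,0,0],[0,0,0],[0,0,0],[0,0,0],[0,0,0]])

```text
clock: 36.3
position: [0.6662, -0.19, 0.1086]
tool_rot: [0.416, 1.565, -1.096]
force: [0.1, 0.9, -1.4]
grip_width: 0.0162
```

```bash
python3 -c "
from h import *
go([.6685,-.1951,.0896],RS)"
```

```text
t 36.3 pos [ 0.6662 -0.19    0.1086] F [ 0.1  0.9 -1.4] w 0.0162 
 shift goal-frame units [0.63 0.07 0.17] tool-frame [0.63 0.07 0.17] rot units [ 0.1   0.05 -0.02]
```

Request:
arm_command(delta_pos=[[0.2,0.07,0.17],[0.2,0,0],[0.15,0,0],[0.05,0,0],[0,0,0]], rotation=[[0.1,0.05,0],[0,0,0],[0,0,0],[0,0,0],[0,0,0]])

```text
clock: 36.8
position: [0.6701, -0.1958, 0.0929]
tool_rot: [1.406, 1.564, -0.117]
force: [-0.1, 0.6, -1.9]
grip_width: 0.0155
```

```bash
python3 -c "
from h import *
go([.6685,-.1951,.0896],RS); im,c=snap('wrist','w4.png'); wt(.08)"
```

```text
t 36.8 pos [ 0.6701 -0.1958  0.0929] F [-0.1  0.6 -1.9] w 0.0155 
 shift goal-frame units [ 0.11 -0.05 -0.03] tool-frame [ 0.11 -0.05 -0.03] rot units [-0.    0.01 -0.06]
```

View pics/w4.png

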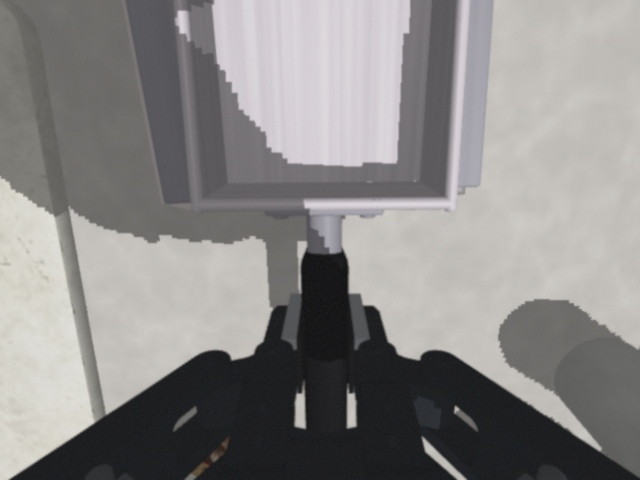

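Request:
arm_command(delta_pos=[[0.08,-0.05,0],[0.05,0,0],[0,0,0]], rotation=[[0,0,0],[0,0,0],[0,0,0]])

```text
clock: 37.2
position: [0.6687, -0.196, 0.0894]
tool_rot: [1.394, 1.564, -0.128]
force: [-0.4, -0.1, 0.3]
grip_width: 0.0162
```

Request:
arm_command(delta_pos=[[0,0,0],[0,0,0],[0,0,0],[0,0,0],[-0.5,0,0],[-1,0,0],[-1,0,0],[-1,0,0],[-0.5,0,-0.5],[0,0,-1]], rotation=[[0,0,0],[0,0,0],[0,0,0],[0,0,0],[0,0,0],[0,0,0],[0,0,0],[0,0,0],[0,0,0],[0,0,0]], gripper=-0.4)

```text
clock: 38.2
position: [0.6648, -0.1553, 0.22]
tool_rot: [1.134, 1.561, -0.395]
force: [0.5, -0.6, -0.5]
grip_width: 0.06
```

Request:
arm_command(delta_pos=[[0,0,-1],[0,0,-1],[0,0,-1],[0,0,-1],[0,0,-1],[0,0,-1],[0,0,-1],[0,0,-0.8],[0,0,-0.4],[0,0,0]], rotation=[[0.2,0,0],[0.2,0,0],[0,0,0],[0,0,0],[0,0,0],[0,0,0],[0,0,0],[0,0,0],[0,0,0],[0,0,0]])

```text
clock: 39.2
position: [0.6634, 0.103, 0.2326]
tool_rot: [1.543, 1.551, -0.028]
force: [0.5, -0.5, 0.4]
grip_width: 0.0596
```

```bash
python3 -c "
from h import *
go([.6695,.179,.05]); im,c=snap('wrist','w5.png'); snap('top','t5.png')"
```

```text
t 39.2 pos [0.6634 0.103  0.2326] F [ 0.5 -0.5  0.4] w 0.0596 
 shift goal-frame units [ 6.09  0.2  -2.53] tool-frame [ 6.09  0.08 -2.54] rot units [-0.    0.01 -0.19]
```

View pics/w5.png

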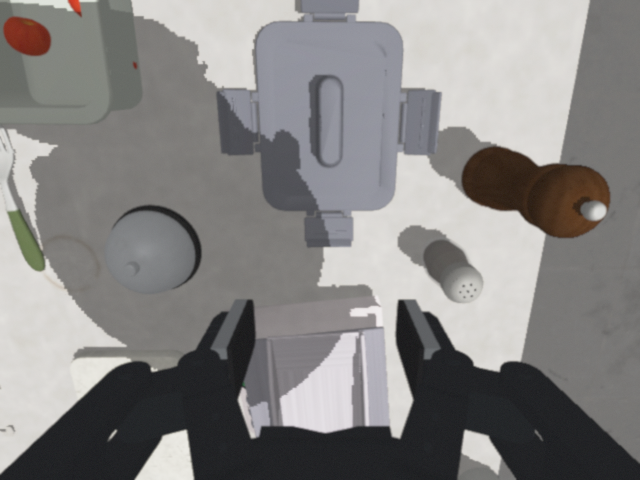

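```bash
python3 -c "
from h import *
c=cam('wrist')
print(px2w(c,[(329,77),(331,165)],.041).round(4)); P=px2w(c,[(255,22),(403,22),(395,210),(264,210)],.013); print(P.round(4),P.mean(0))
print(px2w(c,[(143,252),(455,265)],[.04,.06]).round(3))
"
```

```text
[[0.6706 0.213  0.041 ]
 [0.6724 0.1435 0.041 ]]
[[0.6098 0.2581 0.013 ]
 [0.7334 0.2585 0.013 ]
 [0.7358 0.0967 0.013 ]
 [0.6088 0.0976 0.013 ]] [0.67195085 0.17775183 0.013     ]
[[0.5   0.065 0.04 ]
 [0.782 0.058 0.06 ]]
```

Request:
arm_command(delta_pos=[[0,-0.4,-0.2],[-0.2,-0.8,-0.3],[-0.3,-1,-0.4],[-0.3,-1,-0.4],[-0.2,-1,-0.4],[0,-1,-0.4],[0,-0.9,-0.2],[0,-0.5,0],[0,-0.2,0],[0,0,0]], rotation=[[0,0,-0.2],[0,0,0],[0,0,0],[0,0,0],[0,0,0],[0,0,0],[0,0,0],[0,0,0],[0,0,0],[0,0,0]])

```text
clock: 40.3
position: [0.4472, 0.1619, 0.2637]
tool_rot: [-1.371, 1.556, -2.961]
force: [-0.1, -0.6, -0.7]
grip_width: 0.0598
```

Request:
arm_command(delta_pos=[[0,0,0],[0,0,0]], rotation=[[0,0,0],[0,0,0]])

```text
clock: 40.5
position: [0.4483, 0.161, 0.2639]
tool_rot: [-1.35, 1.556, -2.941]
force: [-0.1, 0.9, 0.6]
grip_width: 0.0599
```

```bash
python3 -c "
from h import *
go([.671,.178,.05]); im,c=snap('wrist','w6.png'); np.save('c6.npy',np.array(c,dtype=object),allow_pickle=True)"
```

```text
t 40.5 pos [0.4483 0.161  0.2639] F [-0.1  0.9  0.6] w 0.0599 
 shift goal-frame units [ 7.13  7.42 -0.57] tool-frame [ 7.02  7.51 -0.74] rot units [-0.2   0.03  0.14]
```

View pics/w6.png

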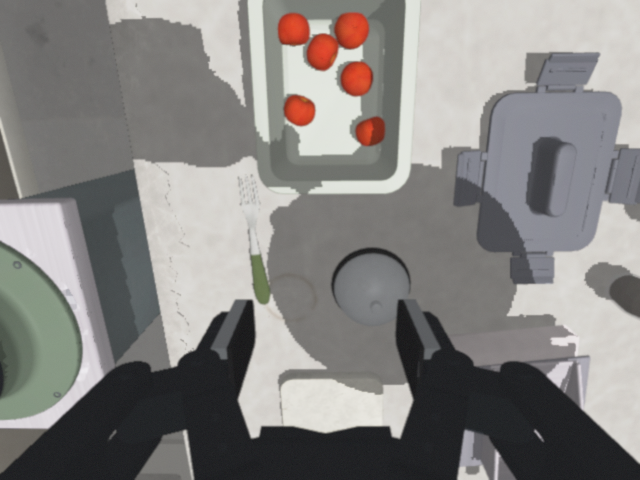

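```bash
python3 - <<'E'
from h import *
c=tuple(np.array(a,float) for a in np.load('c6.npy',allow_pickle=True))
g=cv2.cvtColor(cv2.imread('pics/w6.png'),cv2.COLOR_BGR2GRAY).astype(float)
for r in (20,60,100,140):
    row=np.abs(np.gradient(cv2.GaussianBlur(g,(3,3),0)[r]))
    L=[x for x in range(235,285) if row[x]>6 and row[x]==row[x-2:x+3].max()]; Rr=[x for x in range(385,435) if row[x]>6 and row[x]==row[x-2:x+3].max()]
    print(r,[(x,px2w(c,[(x,r)],.085)[0][:2].round(4).tolist()) for x in L+Rr])
for x in (300,335,370):
    col=np.abs(np.gradient(cv2.GaussianBlur(g,(3,3),0)[:,x])); L=[y for y in range(165,205) if col[y]>6 and col[y]==col[y-2:y+3].max()]
    print(x,[(y,px2w(c,[(x,y)],.085)[0][:2].round(4).tolist()) for y in L])
E
```

```text
20 [(238, [0.3844, 0.3122]), (248, [0.3918, 0.312]), (263, [0.4028, 0.3118]), (279, [0.4147, 0.3115]), (404, [0.5065, 0.3094]), (418, [0.5167, 0.3092])]
60 [(241, [0.3842, 0.2853]), (251, [0.3918, 0.2851]), (265, [0.4025, 0.2849]), (282, [0.4154, 0.2846]), (402, [0.5062, 0.2826])]
100 [(240, [0.3808, 0.2568]), (244, [0.384, 0.2568]), (253, [0.3911, 0.2566]), (267, [0.402, 0.2564]), (400, [0.5058, 0.2542])]
140 [(262, [0.3959, 0.2262]), (269, [0.4016, 0.226]), (280, [0.4105, 0.2259]), (398, [0.5055, 0.2241]), (411, [0.5159, 0.2239])]
300 [(193, [0.4249, 0.1823]), (196, [0.4248, 0.1798])]
335 [(180, [0.4545, 0.1928]), (193, [0.4544, 0.1818])]
370 [(180, [0.4836, 0.1923]), (193, [0.4838, 0.1813])]
```

Request:
arm_command(delta_pos=[[0,0.4,-0.1],[0,0.8,-0.1],[0,1,-0.1],[0.3,1,-0.1],[0.6,1,-0.1],[0.8,1,-0.05],[0.8,1,0],[0.8,0.7,0],[0.4,0.3,0],[0,0,0]], rotation=[[-0.2,0.03,0.14],[0,0,0],[0,0,0],[0,0,0],[0,0,0],[0,0,0],[0,0,0],[0,0,0],[0,0,0],[0,0,0]])

```text
clock: 41.55
position: [0.6825, 0.178, 0.1427]
tool_rot: [2.125, 1.565, 0.566]
force: [-0.9, -0.4, 0.2]
grip_width: 0.0601
```

```bash
python3 -c "
from h import *
go([.671,.178,.036]); im,c=snap('wrist','w7.png'); print(monitor.observe()['position'])
im=cv2.imread('pics/w7.png'); cv2.imwrite('pics/w7c.png',im[0:400,150:510])"
```

```text
t 41.55 pos [0.6825 0.178  0.1427] F [-0.9 -0.4  0.2] w 0.0601 
 shift goal-frame units [ 3.56 -0.38 -0.  ] tool-frame [ 3.56 -0.4   0.  ] rot units [ 0.12 -0.03 -0.05]
[0.68208421 0.17792007 0.14362632]
```

View pics/w7c.png

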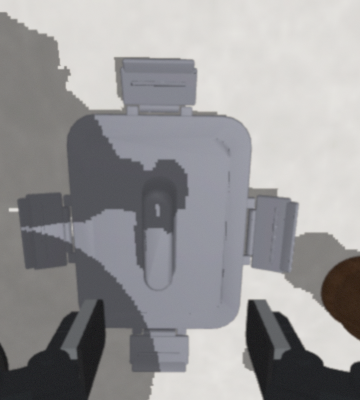

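```bash
python3 -c "
from h import *
c=cam('wrist')
P=px2w(c,[(310,113),(310,327),(221,200),(397,200)],.013);print(P.round(4), (P[:2].mean(0)[1],P[2:].mean(0)[0])); print(px2w(c,[(310,180),(309,288)],.041).round(4))
"
```

```text
[[0.6715 0.2627 0.013 ]
 [0.6716 0.1006 0.013 ]
 [0.6081 0.2032 0.013 ]
 [0.7338 0.2046 0.013 ]] (np.float64(0.18166395709570599), np.float64(0.6709018125074344))
[[0.6725 0.2224 0.041 ]
 [0.6718 0.1482 0.041 ]]
```

Request:
arm_command(delta_pos=[[0.3,-0.37,-0.1],[0.8,0,0],[1,0,0],[0.8,0,0],[0.4,0,0],[0.1,0,0],[0,0,0]], rotation=[[0.1,0,-0.05],[0,0,0],[0,0,0],[0,0,0],[0,0,0],[0,0,0],[0,0,0]])

```text
clock: 42.3
position: [0.6731, 0.1825, 0.0456]
tool_rot: [2.255, 1.56, 0.689]
force: [0.3, 0.8, 0.8]
grip_width: 0.0599
```

```bash
python3 -c "
from h import *
go([.671,.181,.036])"
```

```text
t 42.3 pos [0.6731 0.1825 0.0456] F [0.3 0.8 0.8] w 0.0599 
 shift goal-frame units [ 0.32 -0.07  0.05] tool-frame [ 0.32 -0.07  0.05] rot units [ 0.05 -0.07 -0.08]
```

Request:
arm_command(delta_pos=[[0.3,-0.07,0.05],[0,0,0]], rotation=[[0.05,-0.07,-0.08],[0,0,0]])

```text
clock: 42.5
position: [0.6719, 0.1812, 0.0382]
tool_rot: [1.608, 1.569, 0.038]
force: [0.2, -0.1, -0.1]
grip_width: 0.0602
```

Request:
arm_command(delta_pos=[[0,0,0],[0,0,0],[0,0,0],[0,0,0],[0,0,0],[0,0,0]], rotation=[[0,0,0],[0,0,0],[0,0,0],[0,0,0],[0,0,0],[0,0,0]], gripper=1, grip_force=80)

```text
clock: 43.1
position: [0.6727, 0.1814, 0.04]
tool_rot: [1.749, 1.567, 0.178]
force: [-0.1, 0.3, -2.3]
grip_width: 0.0179
```

Request:
arm_command(delta_pos=[[-0.3,0,0],[-0.7,0,0],[-1,0,0],[-1,0,0],[-0.7,0,0],[-0.3,0,0],[0,0,0],[0,0,0]], rotation=[[0,0,0],[0,0,0],[0,0,0],[0,0,0],[0,0,0],[0,0,0],[0,0,0],[0,0,0]])

```text
clock: 43.9
position: [0.6713, 0.1808, 0.1659]
tool_rot: [1.601, 1.568, 0.029]
force: [-1.0, 0.3, -2.7]
grip_width: 0.0176
```

```bash
python3 -c "
from h import *
go([.454,.2625,.2]); im,c=snap('wrist','w8.png'); np.save('c8.npy',np.array(c,dtype=object),allow_pickle=True); go([.454,.2625,.2])"
```

```text
t 43.9 pos [0.6713 0.1808 0.1659] F [-1.   0.3 -2.7] w 0.0176 
 shift goal-frame units [-1.14 -7.24 -2.72] tool-frame [-1.15 -7.24 -2.72] rot units [-0.01 -0.   -0.02]
t 43.95 pos [0.6713 0.1808 0.1657] F [ 0.1  0.4 -2.2] w 0.0181 
 shift goal-frame units [-1.14 -7.24 -2.72] tool-frame [-1.16 -7.24 -2.72] rot units [-0.01  0.   -0.02]
```

View pics/w8.png

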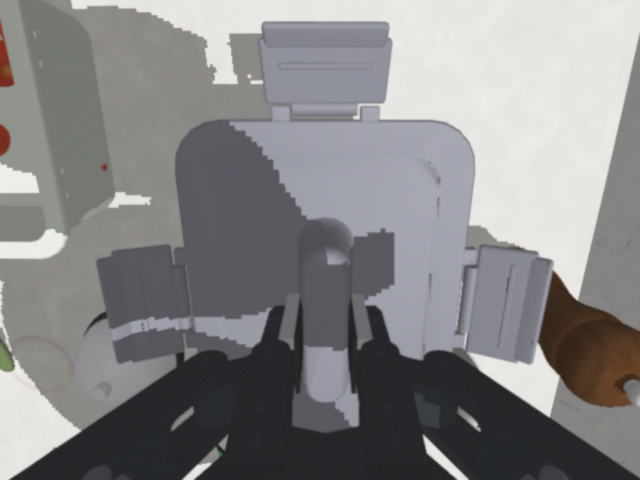

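```bash
python3 - <<'E'
from h import *
c=tuple(np.array(a,float) for a in np.load('c8.npy',allow_pickle=True))
P=px2w(c,[(240,120),(325,120),(410,120),(177,190),(474,190),(183,250),(469,250)],.1387); print(P.round(4)); 
print(px2w(c,[(327,219)],.1667), 'bar front end')
print('hinge axis front (85.. clip)',px2w(c,[(325,105)],.137))
# sensitivity
for z in (.135,.143): print(z,px2w(c,[(325,120),(177,190),(474,190)],z).round(4))
E
```

```text
[[0.637  0.261  0.1387]
 [0.6711 0.261  0.1387]
 [0.7053 0.261  0.1387]
 [0.6082 0.2328 0.1387]
 [0.7346 0.2327 0.1387]
 [0.6076 0.2057 0.1387]
 [0.7358 0.2055 0.1387]]
[[0.67177513 0.22739462 0.1667    ]] bar front end
hinge axis front (85.. clip) [[0.67114841 0.26674266 0.137     ]]
0.135 [[0.6712 0.261  0.135 ]
 [0.6068 0.2321 0.135 ]
 [0.7362 0.232  0.135 ]]
0.143 [[0.6711 0.261  0.143 ]
 [0.61   0.2335 0.143 ]
 [0.7329 0.2335 0.143 ]]
```

```bash
python3 - <<'E'
from h import *
c=tuple(np.array(a,float) for a in np.load('c8.npy',allow_pickle=True))
print('cam',c[2],c[3][:,2])
g=cv2.GaussianBlur(cv2.imread('pics/w8.png'),(3,3),0).astype(float)
def edge(line,lo,hi):
    d=np.abs(np.gradient(line,axis=0)).sum(1)[lo:hi]; i=d.argmax(); 
    w=d[max(0,i-2):i+3]; return lo+(np.arange(max(0,i-2),i+3)*w).sum()/w.sum()
from scipy.optimize import brentq
for r in (165,175,185,195,205,215,225,235):
    l,rr=edge(g[r],165,200),edge(g[r],450,490)
    f=lambda z:(lambda P:np.linalg.norm(P[0]-P[1])-.127)(px2w(c,[(l,r),(rr,r)],z))
    z=brentq(f,.08,.2); print(r,round(l,1),round(rr,1),'z',round(z,4),px2w(c,[(l,r),(rr,r)],z).round(4)[:,:2].tolist())
for x in (225,250,300,350,400,425): print(x,edge(g[:,x],108,130),end=' ')
lid=lambda yc,z0:[[.6715,yc+.0815,z0+.013],[.6715,yc+.086,z0+.0125],[.6715,yc+.036,z0+.041],[.6715,yc+.036,z0+.013],[.6715,yc-.036,z0+.041]]
for yc in (.1795,.183): print(yc,w2px(c,lid(yc,.1257)).round(0).tolist())
# top camera: plate centre now
E
```

```text
cam [0.67066469 0.2611993  0.29394135] [ 0.00318453 -0.31088082 -0.95044357]
165 174.5 474.9 z 0.1365 [[0.6076, 0.243], [0.7346, 0.243]]
175 174.7 474.8 z 0.1376 [[0.6076, 0.2389], [0.7346, 0.2389]]
185 175.9 473.5 z 0.1376 [[0.6076, 0.2347], [0.7346, 0.2347]]
195 177.2 472.3 z 0.1376 [[0.6076, 0.2304], [0.7346, 0.2303]]
205 178.4 471.0 z 0.1376 [[0.6076, 0.226], [0.7346, 0.2259]]
215 179.7 469.8 z 0.1376 [[0.6076, 0.2215], [0.7346, 0.2214]]
225 180.8 469.1 z 0.138 [[0.6077, 0.2171], [0.7347, 0.217]]
235 182.2 465.7 z 0.1368 [[0.6073, 0.2121], [0.7343, 0.212]]
225 118.95719844357977 250 121.24907063197026 300 121.26022304832713 350 121.28776978417267 400 118.91382765531063 425 118.93360160965796 0.1795 [[326.0, 120.0], [326.0, 108.0], [326.0, 250.0], [326.0, 229.0], [326.0, 408.0]]
0.183 [[326.0, 111.0], [326.0, 99.0], [326.0, 241.0], [326.0, 221.0], [326.0, 402.0]]
```

Request:
arm_command(delta_pos=[[0,-0.3,-0.1],[0,-0.7,-0.3],[0,-1,-0.4],[0,-1,-0.4],[0,-1,-0.4],[0,-1,-0.4],[0,-1,-0.4],[0,-0.7,-0.25],[0,-0.3,-0.1],[0,0,0]], rotation=[[0.1,0,0],[0,0,0],[0,0,0],[0,0,0],[0,0,0],[0,0,0],[0,0,0],[0,0,0],[0,0,0],[0,0,0]])

```text
clock: 44.95
position: [0.4452, 0.267, 0.1567]
tool_rot: [-0.895, 1.558, -2.481]
force: [0.2, 0.2, -2.4]
grip_width: 0.0179
```

```bash
cat >> h.py <<'E'
RT=R.from_euler('z',-.6,degrees=True).as_matrix()@RG
E
python3 -c "
from h import *
go([.4542,.2643,.13],RT); print(monitor.observe()['qpos'].round(2))"
```

```text
t 44.95 pos [0.4452 0.267  0.1567] F [ 0.2  0.2 -2.4] w 0.0179 
 shift goal-frame units [0.89 0.3  0.09] tool-frame [0.89 0.31 0.08] rot units [-0.05  0.08  0.1 ]
[-1.16  0.6   0.71  1.97 -0.54  0.78 -0.15]
```

Request:
arm_command(delta_pos=[[0,0.3,0.09],[0,0,0],[0,0,0]], rotation=[[-0.05,0.08,0.1],[0,0,0],[0,0,0]])

```text
clock: 45.25
position: [0.4571, 0.2625, 0.1565]
tool_rot: [1.595, 1.568, 0.012]
force: [-0.7, 0.2, -2.2]
grip_width: 0.018
```

```bash
python3 -c "
from h import *
go([.4542,.2643,.13],RT)"
```

```text
t 45.25 pos [0.4571 0.2625 0.1565] F [-0.7  0.2 -2.2] w 0.018 
 shift goal-frame units [ 0.88 -0.1  -0.06] tool-frame [ 0.88 -0.1  -0.06] rot units [-0.01 -0.   -0.03]
```

Request:
arm_command(delta_pos=[[0.3,-0.08,-0.05],[0.3,0,0],[0.15,0,0],[0,0,0]], rotation=[[0,0,0],[0,0,0],[0,0,0],[0,0,0]])

```text
clock: 45.65
position: [0.4556, 0.2629, 0.1313]
tool_rot: [1.235, 1.568, -0.35]
force: [1.1, -0.3, -0.9]
grip_width: 0.0181
```

```bash
python3 -c "
from h import *
go([.4542,.2643,.118],RT)"
```

```text
t 45.65 pos [0.4556 0.2629 0.1313] F [ 1.1 -0.3 -0.9] w 0.0181 
 shift goal-frame units [ 0.44 -0.05 -0.05] tool-frame [ 0.44 -0.05 -0.05] rot units [-0.04  0.01 -0.02]
```

Request:
arm_command(delta_pos=[[0,-0.05,-0.05],[0.1,0,0],[0.1,0,0],[0,0,0]], rotation=[[-0.04,0,0],[0,0,0],[0,0,0],[0,0,0]])

```text
clock: 46.05
position: [0.4541, 0.2647, 0.1249]
tool_rot: [1.234, 1.568, -0.346]
force: [-0.3, -0.5, -1.6]
grip_width: 0.0179
```

```bash
python3 -c "
from h import *
go([.4542,.2643,.118],RT)"
```

```text
t 46.05 pos [0.4541 0.2647 0.1249] F [-0.3 -0.5 -1.6] w 0.0179 
 shift goal-frame units [0.23 0.   0.01] tool-frame [0.23 0.   0.01] rot units [ 0.01  0.01 -0.03]
```

Request:
arm_command(delta_pos=[[0.07,0,0],[0.07,0,0],[0.07,0,0],[0,0,0]], rotation=[[0,0,0],[0,0,0],[0,0,0],[0,0,0]])

```text
clock: 46.45
position: [0.4542, 0.2647, 0.1182]
tool_rot: [1.353, 1.568, -0.227]
force: [0.1, 0.2, -0.7]
grip_width: 0.0178
```

```bash
python3 -c "
from h import *
go([.4542,.2643,.118],RT); print(monitor.observe()['moment'].round(2))"
```

```text
t 46.45 pos [0.4542 0.2647 0.1182] F [ 0.1  0.2 -0.7] w 0.0178 
 shift goal-frame units [0.01 0.   0.01] tool-frame [0.01 0.   0.01] rot units [ 0.01  0.01 -0.03]
[ 0.02  0.02 -0.05]
```

Request:
arm_command(delta_pos=[[0.06,0,0],[0.06,0,0],[0.06,0,0]], rotation=[[0,0,0],[0,0,0],[0,0,0]])

```text
clock: 46.75
position: [0.4545, 0.2648, 0.1166]
tool_rot: [2.677, 1.567, 1.096]
force: [-18.5, -6.4, 58.7]
grip_width: 0.0179
```

```bash
python3 -c "
from h import *
go([.4542,.2643,.118],RT); print(monitor.observe()['moment'].round(2))"
```

```text
t 46.75 pos [0.4545 0.2648 0.1166] F [-18.5  -6.4  58.7] w 0.0179 
 shift goal-frame units [-0.05 -0.01  0.02] tool-frame [-0.05 -0.01  0.02] rot units [-0.   -0.03 -0.02]
[-1.45  3.88  0.05]
```

Request:
arm_command(delta_pos=[[-0.03,0,0],[0,0,0]], rotation=[[0,0,0],[0,0,0]])

```text
clock: 46.95
position: [0.4547, 0.2648, 0.1184]
tool_rot: [2.724, 1.565, 1.142]
force: [0.5, -0.7, -2.2]
grip_width: 0.0178
```

Request:
arm_command(delta_pos=[[0,0,0],[0,0,0],[0,0,0],[0,0,0],[-0.5,0,0],[-0.8,0,0],[-0.4,0,0],[0,0,0]], rotation=[[0,0,0],[0,0,0],[0,0,0],[0,0,0],[0,0,0],[0,0,0],[0,0,0],[0,0,0]], gripper=-0.4)

```text
clock: 47.75
position: [0.4548, 0.2642, 0.1725]
tool_rot: [2.607, 1.566, 1.025]
force: [0.4, 0.3, 0.1]
grip_width: 0.0599
```

```bash
python3 -c "
from h import *
go([.552,.2633,.17],RT)"
```

```text
t 47.75 pos [0.4548 0.2642 0.1725] F [0.4 0.3 0.1] w 0.0599 
 shift goal-frame units [ 0.08  3.24 -0.  ] tool-frame [ 0.09  3.24 -0.01] rot units [-0.01 -0.04 -0.02]
```

```bash
cat >> h.py <<'E'
def plate(zp=.09,cx=.4543,cy=.2633,f='w9.png'):
    im,c=snap('wrist',f); g=cv2.GaussianBlur(im,(3,3),0).astype(float)
    def e(line,p):
        lo=int(p)-14; d=np.abs(np.gradient(line,axis=0)).sum(1)[lo:lo+29]; i=d.argmax(); k=np.arange(max(0,i-2),min(29,i+3)); return lo+(k*d[k]).sum()/d[k].sum()
    from scipy.optimize import brentq
    for dy in (.045,.055,.065):
        a,b=w2px(c,[[cx-.0635,cy+dy,zp],[cx+.0635,cy+dy,zp]]); r=int(round((a[1]+b[1])/2))
        l,q=e(g[r],a[0]),e(g[r],b[0]); fn=lambda z:(lambda P:np.linalg.norm(P[0]-P[1])-.127)(px2w(c,[(l,r),(q,r)],z))
        try: z=brentq(fn,.0,.2); print(r,round(l-a[0],1),round(q-b[0],1),'z',round(z,4),px2w(c,[(l,r),(q,r)],z)[:,:2].round(4).tolist())
        except Exception as ex: print('fail',r,l,q)
    for dx in (-.04,0,.04):
        a=w2px(c,[[cx+dx,cy+.0815,zp]])[0]; y=e(g[:,int(a[0])],a[1]); print('front',px2w(c,[(a[0],y)],zp)[0][:2].round(4))
E
python3 -c "
from h import *
plate()"
```

```text
187 1.7 0.4 z 0.0888 [[0.3915, 0.3085], [0.5185, 0.3071]]
169 1.9 0.8 z 0.0889 [[0.3916, 0.3188], [0.5186, 0.3175]]
151 3.1 -0.2 z 0.0868 [[0.3917, 0.3287], [0.5187, 0.3273]]
front [0.4143 0.3451]
front [0.4543 0.3446]
front [0.4943 0.3454]
```

Request:
arm_command(delta_pos=[[0,0.4,0],[0,0.8,0],[0,0.9,0],[0,0.7,0],[0,0.3,0],[0,0.1,0],[0,0,0],[0,0,0]], rotation=[[0,0,0],[0,0,0],[0,0,0],[0,0,0],[0,0,0],[0,0,0],[0,0,0],[0,0,0]], gripper=1, grip_force=20)

```text
clock: 48.6
position: [0.5541, 0.2624, 0.1668]
tool_rot: [-1.943, 1.567, 2.759]
force: [-0.1, -0.3, 1.0]
grip_width: 0.0001
```

```bash
python3 -c "
from h import *
go([.552,.2633,.068],RT)"
```

```text
t 48.6 pos [0.5541 0.2624 0.1668] F [-0.1 -0.3  1. ] w 0.0001 
 shift goal-frame units [ 3.29 -0.07 -0.03] tool-frame [ 3.29 -0.06 -0.02] rot units [ 0.01 -0.01  0.03]
```

Request:
arm_command(delta_pos=[[0.4,0,0],[0.5,0,0],[0.4,0,0],[0.4,0,0],[0.4,0,0],[0.4,0,0],[0.4,0,0],[0.3,0,0],[0.1,0,0],[0,0,0]], rotation=[[0,0,0],[0,0,0],[0,0,0],[0,0,0],[0,0,0],[0,0,0],[0,0,0],[0,0,0],[0,0,0],[0,0,0]])

```text
clock: 49.6
position: [0.5513, 0.2633, 0.0577]
tool_rot: [-1.752, 1.565, 2.952]
force: [0.5, 0.4, -0.3]
grip_width: 0.0001
```

```bash
python3 -c "
from h import *
go([.541,.2633,.068],RT)"
```

```text
t 49.6 pos [0.5513 0.2633 0.0577] F [ 0.5  0.4 -0.3] w 0.0001 
 shift goal-frame units [-0.34 -0.34  0.  ] tool-frame [-0.34 -0.34  0.  ] rot units [ 0.02 -0.01  0.05]
```

Request:
arm_command(delta_pos=[[-0.1,-0.1,0],[0,-0.1,0],[0,-0.06,0],[0,-0.03,0],[0,-0.03,0]], rotation=[[0,0,0],[0,0,0],[0,0,0],[0,0,0],[0,0,0]])

```text
clock: 50.1
position: [0.5417, 0.2637, 0.0627]
tool_rot: [-2.171, 1.567, 2.533]
force: [0.9, 0.4, -0.7]
grip_width: 0.0001
```

Request:
arm_command(delta_pos=[[0,-0.03,0],[0,-0.03,0],[0,-0.03,0]], rotation=[[0,0,0],[0,0,0],[0,0,0]])

```text
clock: 50.4
position: [0.5388, 0.2639, 0.0629]
tool_rot: [-2.249, 1.567, 2.455]
force: [0.3, 0.4, -0.2]
grip_width: -0.0001
```

Request:
arm_command(delta_pos=[[0,-0.04,0],[0,-0.04,0],[0,-0.03,0]], rotation=[[0,0,0],[0,0,0],[0,0,0]])

```text
clock: 50.7
position: [0.5366, 0.2639, 0.0632]
tool_rot: [-3.023, 1.568, 1.681]
force: [8.4, 0.3, -2.3]
grip_width: -0.0002
```

Request:
arm_command(delta_pos=[[0,-0.04,0],[0,-0.04,0],[0,-0.03,0]], rotation=[[0,0,0],[0,0,0],[0,0,0]])

```text
clock: 51.0
position: [0.5368, 0.2638, 0.0641]
tool_rot: [1.992, 1.562, 0.411]
force: [6.2, 0.5, -2.1]
grip_width: -0.0003
```

Request:
arm_command(delta_pos=[[0,-0.08,0],[0,-0.1,0],[0,-0.1,0]], rotation=[[0,0,0],[0,0,0],[0,0,0]])

```text
clock: 51.3
position: [0.5364, 0.2638, 0.0661]
tool_rot: [1.761, 1.545, 0.179]
force: [20.9, 0.9, -10.7]
grip_width: -0.0001
```

```bash
python3 -c "
from h import *
go([.545,.2633,.17],RT)"
```

```text
t 51.3 pos [0.5364 0.2638 0.0661] F [ 20.9   0.9 -10.7] w -0.0001 
 shift goal-frame units [-3.46  0.29  0.01] tool-frame [-3.46  0.37 -0.  ] rot units [-0.01 -0.05 -0.24]
```

Request:
arm_command(delta_pos=[[0,0.3,0],[-0.4,0.1,0],[-0.8,0,0],[-1,0,0],[-0.7,0,0.1],[-0.3,-0.3,0.4],[0,-0.7,0.7],[0,-0.8,0.9],[0,-0.7,0.7],[0,-0.4,0.5]], rotation=[[0,0,-0.24],[0,0,0],[0,0,0],[0,0,0],[0,0,0],[0,0,0],[0,0,0],[0,0,0],[0,0,0],[0,0,0]])

```text
clock: 52.3
position: [0.4556, 0.163, 0.1692]
tool_rot: [2.892, 1.564, 1.312]
force: [0.8, -0.7, 0.1]
grip_width: -0.0
```

Request:
arm_command(delta_pos=[[0,-0.1,0.3],[0,0,0.1],[0,0,0]], rotation=[[0,0,0],[0,0,0],[0,0,0]])

```text
clock: 52.6
position: [0.4513, 0.1499, 0.1705]
tool_rot: [2.921, 1.561, 1.339]
force: [0.2, 0.4, 0.4]
grip_width: 0.0002
```

```bash
python3 -c "
from h import *
go([.455,.1515,.064],RT)"
```

```text
t 52.6 pos [0.4513 0.1499 0.1705] F [0.2 0.4 0.4] w 0.0002 
 shift goal-frame units [ 3.55  0.12 -0.06] tool-frame [ 3.55  0.11 -0.02] rot units [-0.01 -0.09 -0.02]
```

Request:
arm_command(delta_pos=[[0.4,0.1,-0.05],[0.5,0,0],[0.4,0,0],[0.4,0,0],[0.4,0,0],[0.4,0,0],[0.4,0,0],[0.3,0,0],[0.1,0,0],[0,0,0]], rotation=[[0,-0.09,0],[0,0,0],[0,0,0],[0,0,0],[0,0,0],[0,0,0],[0,0,0],[0,0,0],[0,0,0],[0,0,0]])

```text
clock: 53.6
position: [0.4572, 0.154, 0.0619]
tool_rot: [0.657, 1.568, -0.923]
force: [0.3, 0.5, -0.1]
grip_width: 0.0001
```

Request:
arm_command(delta_pos=[[0,0,-0.1],[0,0,-0.1],[0,0,-0.06],[0,0,-0.03]], rotation=[[0,0,0],[0,0,0],[0,0,0],[0,0,0]])

```text
clock: 54.0
position: [0.4576, 0.1632, 0.0628]
tool_rot: [0.934, 1.567, -0.646]
force: [-0.4, -7.7, -2.4]
grip_width: 0.0001
```

Request:
arm_command(delta_pos=[[0,0,-0.03],[0,0,-0.03],[0,0,-0.03]], rotation=[[0,0,0],[0,0,0],[0,0,0]])

```text
clock: 54.3
position: [0.4576, 0.1632, 0.0631]
tool_rot: [0.561, 1.564, -1.02]
force: [1.2, -7.3, -1.7]
grip_width: -0.0001
```

```bash
python3 -c "
from h import *
go([.455,.166,.062],RT)"
```

```text
t 54.3 pos [0.4576 0.1632 0.0631] F [ 1.2 -7.3 -1.7] w -0.0001 
 shift goal-frame units [ 0.04 -0.09 -0.09] tool-frame [ 0.03 -0.09 -0.09] rot units [-0.    0.06 -0.04]
```

Request:
arm_command(delta_pos=[[0,0,-0.08],[0,0,-0.1],[0,0,-0.1]], rotation=[[0,0,0],[0,0,0],[0,0,0]])

```text
clock: 54.6
position: [0.4575, 0.1641, 0.0628]
tool_rot: [0.281, 1.555, -1.307]
force: [1.9, -21.8, -2.9]
grip_width: 0.0002
```

```bash
python3 -c "
from h import *
go([.357,.2635,.17],RT)"
```

```text
t 54.6 pos [0.4575 0.1641 0.0628] F [  1.9 -21.8  -2.9] w 0.0002 
 shift goal-frame units [-3.57 -3.38 -3.28] tool-frame [-3.64 -3.39 -3.2 ] rot units [-0.06  0.15 -0.04]
```

Request:
arm_command(delta_pos=[[0,0,0.3],[-0.4,0,0.1],[-0.8,0,0],[-1,0,0],[-0.8,0,0],[-0.5,-0.3,-0.3],[0,-0.7,-0.7],[0,-0.8,-0.8],[0,-0.7,-0.8],[0,-0.4,-0.6]], rotation=[[0,0.15,0],[0,0,0],[0,0,0],[0,0,0],[0,0,0],[0,0,0],[0,0,0],[0,0,0],[0,0,0],[0,0,0]])

```text
clock: 55.6
position: [0.3705, 0.2523, 0.1787]
tool_rot: [2.061, 1.562, 0.466]
force: [0.9, -0.1, -0.9]
grip_width: -0.0003
```

Request:
arm_command(delta_pos=[[0,-0.2,-0.3],[0,-0.1,-0.1],[0,0,0],[0,0,0]], rotation=[[0,0,0],[0,0,0],[0,0,0],[0,0,0]])

```text
clock: 56.0
position: [0.3595, 0.2683, 0.181]
tool_rot: [2.287, 1.561, 0.698]
force: [1.3, -0.7, 0.6]
grip_width: -0.0
```

```bash
python3 -c "
from h import *
go([.357,.2635,.064],RT);print(monitor.observe()['qpos'].round(2))"
```

```text
t 56.0 pos [0.3595 0.2683 0.181 ] F [ 1.3 -0.7  0.6] w -0.0 
 shift goal-frame units [ 3.9  -0.08  0.16] tool-frame [ 3.9  -0.11  0.19] rot units [-0.07 -0.06 -0.07]
[-1.38  0.45  0.8   2.15 -0.49  0.72 -0.27]
```

Request:
arm_command(delta_pos=[[0.5,-0.08,0.15],[0.7,0,0],[0.4,0,0],[0.4,0,0],[0.4,0,0],[0.4,0,0],[0.4,0,0],[0.3,0,0],[0.1,0,0],[0,0,0]], rotation=[[-0.07,-0.06,-0.07],[0,0,0],[0,0,0],[0,0,0],[0,0,0],[0,0,0],[0,0,0],[0,0,0],[0,0,0],[0,0,0]])

```text
clock: 57.0
position: [0.362, 0.2598, 0.0703]
tool_rot: [2.227, 1.568, 0.635]
force: [-1.0, -0.3, 0.9]
grip_width: 0.0
```

```bash
python3 -c "
from h import *
go([.372,.2635,.063],RT);print(monitor.observe()['qpos'].round(2))"
```

```text
t 57.0 pos [0.362  0.2598 0.0703] F [-1.  -0.3  0.9] w 0.0 
 shift goal-frame units [ 0.24  0.33 -0.13] tool-frame [ 0.25  0.33 -0.13] rot units [-0.1  -0.01 -0.02]
[-1.15  0.63  0.53  2.21 -0.72  0.47 -0.06]
```

Request:
arm_command(delta_pos=[[0.2,0,-0.1],[0.05,0.1,0],[0,0.1,0],[0,0.06,0],[0,0.03,0]], rotation=[[-0.1,0,0],[0,0,0],[0,0,0],[0,0,0],[0,0,0]])

```text
clock: 57.5
position: [0.3716, 0.2632, 0.0632]
tool_rot: [2.359, 1.568, 0.779]
force: [-1.3, -0.1, 0.1]
grip_width: 0.0001
```

Request:
arm_command(delta_pos=[[0,0.03,0],[0,0.03,0],[0,0.03,0]], rotation=[[0,0,0],[0,0,0],[0,0,0]])

```text
clock: 57.8
position: [0.3721, 0.2632, 0.063]
tool_rot: [-2.168, 1.568, 2.536]
force: [-7.3, -0.9, 5.6]
grip_width: -0.0003
```

Request:
arm_command(delta_pos=[[0,0.03,0],[0,0.03,0],[0,0.03,0]], rotation=[[0,0,0],[0,0,0],[0,0,0]])

```text
clock: 58.1
position: [0.3721, 0.2632, 0.0631]
tool_rot: [-1.769, 1.562, 2.936]
force: [-6.9, -1.1, 6.2]
grip_width: -0.0003
```

Request:
arm_command(delta_pos=[[0,0.08,0],[0,0.1,0],[0,0.1,0]], rotation=[[0,0,0],[0,0,0],[0,0,0]])

```text
clock: 58.4
position: [0.3721, 0.2631, 0.0629]
tool_rot: [-1.617, 1.545, 3.092]
force: [-25.1, 0.0, 28.6]
grip_width: 0.0001
```

Request:
arm_command(delta_pos=[[0,-0.3,0],[-0.4,-0.1,0],[-0.8,0,0],[-1,0,0],[-0.8,0,0],[-0.5,0.3,-0.3],[0,0.7,-0.7],[0,0.8,-0.8],[0,0.7,-0.8],[0,0.4,-0.6]], rotation=[[0,0,0.1],[0,0,0],[0,0,0],[0,0,0],[0,0,0],[0,0,0],[0,0,0],[0,0,0],[0,0,0],[0,0,0]])

```text
clock: 59.4
position: [0.4498, 0.3609, 0.1733]
tool_rot: [-1.925, 1.557, 2.783]
force: [-1.5, -0.6, 0.7]
grip_width: 0.0002
```

Request:
arm_command(delta_pos=[[0,0.1,-0.4],[0,0,-0.2],[0,0,0],[0,0,0]], rotation=[[0,0,0],[0,0,0],[0,0,0],[0,0,0]])

```text
clock: 59.8
position: [0.4538, 0.3808, 0.1729]
tool_rot: [-1.97, 1.558, 2.739]
force: [0.3, 0.4, 0.1]
grip_width: 0.0002
```

```bash
python3 -c "
from h import *
go([.4544,.3765,.064],RT);print(monitor.observe()['qpos'].round(2))"
```

```text
t 59.8 pos [0.4538 0.3808 0.1729] F [0.3 0.4 0.1] w 0.0002 
 shift goal-frame units [3.63 0.02 0.14] tool-frame [3.63 0.06 0.16] rot units [ 0.07 -0.05  0.11]
[-1.26  0.68  0.71  1.78 -0.56  0.91 -0.3 ]
```

Request:
arm_command(delta_pos=[[0.4,0.05,0.12],[0.6,0,0],[0.4,0,0],[0.4,0,0],[0.4,0,0],[0.4,0,0],[0.4,0,0],[0.3,0,0],[0.1,0,0],[0,0,0]], rotation=[[0,-0.05,0.1],[0,0,0],[0,0,0],[0,0,0],[0,0,0],[0,0,0],[0,0,0],[0,0,0],[0,0,0],[0,0,0]])

```text
clock: 60.8
position: [0.4549, 0.375, 0.0662]
tool_rot: [2.879, 1.57, 1.303]
force: [0.5, 0.2, 0.1]
grip_width: -0.0003
```

```bash
python3 -c "
from h import *
go([.4544,.364,.063],RT)"
```

```text
t 60.8 pos [0.4549 0.375  0.0662] F [0.5 0.2 0.1] w -0.0003 
 shift goal-frame units [ 0.11 -0.01  0.37] tool-frame [ 0.11 -0.02  0.37] rot units [ 0.05 -0.01 -0.  ]
```

Request:
arm_command(delta_pos=[[0.1,0,0.1],[0,0,0.1],[0,0,0.05],[0,0,0.03],[0,0,0.03]], rotation=[[0,0,0],[0,0,0],[0,0,0],[0,0,0],[0,0,0]])

```text
clock: 61.3
position: [0.4552, 0.3654, 0.064]
tool_rot: [2.643, 1.568, 1.067]
force: [0.3, 1.2, -0.1]
grip_width: -0.0004
```

Request:
arm_command(delta_pos=[[0,0,0.03],[0,0,0.03],[0,0,0.03]], rotation=[[0,0,0],[0,0,0],[0,0,0]])

```text
clock: 61.6
position: [0.4553, 0.3627, 0.0643]
tool_rot: [2.627, 1.568, 1.051]
force: [-0.4, 0.8, -0.0]
grip_width: 0.0001
```

Request:
arm_command(delta_pos=[[0,0,0.03],[0,0,0.03],[0,0,0.03]], rotation=[[0,0,0],[0,0,0],[0,0,0]])

```text
clock: 61.9
position: [0.4553, 0.3606, 0.0644]
tool_rot: [2.699, 1.567, 1.124]
force: [-0.2, 8.2, -2.0]
grip_width: -0.0001
```

Request:
arm_command(delta_pos=[[0,0,0.08],[0,0,0.1],[0,0,0.1]], rotation=[[0,0,0],[0,0,0],[0,0,0]])

```text
clock: 62.2
position: [0.4551, 0.3601, 0.0651]
tool_rot: [2.847, 1.556, 1.276]
force: [0.5, 19.0, -4.5]
grip_width: -0.0001
```

Request:
arm_command(delta_pos=[[0,0,-0.3],[-0.4,0,-0.2],[-0.8,0,0],[-1,0,0],[-1,0,0],[-1,0,-0.5],[-1,0,-1],[0,0,-1],[0,0,-1],[0,0,-1]], rotation=[[0,-0.1,0],[0,0,0],[0,0,0],[0,0,0],[0,0,0],[0,0,0],[0,0,0],[0,0,0],[0,0,0],[0,0,0]])

```text
clock: 63.2
position: [0.4561, 0.5094, 0.2361]
tool_rot: [1.513, 1.563, -0.066]
force: [0.8, -1.2, 0.0]
grip_width: 0.0001
```

Request:
arm_command(delta_pos=[[0,-0.5,-1],[0,-0.5,-0.7],[0,-0.5,-0.3],[0,0,0],[0,0,0]], rotation=[[0,0,0],[0,0,0],[0,0,0],[0,0,0],[0,0,0]])

```text
clock: 63.7
position: [0.4088, 0.5733, 0.2382]
tool_rot: [1.256, 1.56, -0.321]
force: [1.7, -0.2, -0.4]
grip_width: 0.0002
```

```bash
python3 - <<'E'
from h import *
go([.3,.577,.25]); im,c=snap('top','tf.png'); i0=cv2.imread('pics/top0.png')[:,:,::-1]
# profiles outward from plate edges (z .085): gray values vs distance
g=im.mean(2); 
for nm,dx,dy in (('+x',1,0),('+y',0,1),('-x',-1,0),('-y',0,-1)):
    h=.0635 if dx else .0815
    out=[]
    for d in np.arange(-.01,.05,.004):
        p=w2px(c,[[.4545+dx*(h+d),.2625+dy*(h+d),.09 if d<=0 else .088]])[0]; out.append(int(cv2.getRectSubPix(im,(3,3),tuple(map(float,p))).mean()))
    print(nm,out)
d=np.abs(im.astype(int)-i0).sum(2)>60
for nm,(u,v),r in (('bell',(279,283),20),('salt',(283,176),12),('spice',(431,246),14),('scoop',(340,216),45)):
    print(nm,'changed px',d[v-r:v+r,u-r:u+r].sum(),'of',4*r*r)
for nm in ('bell','salt','spice'): pass
E
```

```text
t 63.7 pos [0.4088 0.5733 0.2382] F [ 1.7 -0.2 -0.4] w 0.0002 
 shift goal-frame units [-0.39 -3.63 -0.12] tool-frame [-0.43 -3.62 -0.1 ] rot units [-0.06  0.03 -0.1 ]
+x [83, 83, 75, 64, 81, 121, 145, 145, 144, 144, 144, 143, 143, 143, 142]
+y [84, 77, 68, 77, 112, 138, 144, 144, 146, 147, 147, 147, 147, 146, 145]
-x [83, 83, 81, 79, 71, 68, 68, 68, 69, 74, 105, 139, 143, 143, 144]
-y [82, 83, 81, 71, 66, 58, 53, 62, 67, 67, 66, 66, 68, 68, 68]
bell changed px 0 of 1600
salt changed px 6 of 576
spice changed px 0 of 784
scoop changed px 424 of 8100
```

```bash
python3 - <<'E'
from h import *
c=cam('top'); out=[]
for f in ('top0','tf'):
    im=cv2.imread(f'pics/{f}.png'); m=(im[200:225,362:405].max(2)<45); y,x=np.nonzero(m); p=np.polyfit(x,y,1)
    P=px2w(c,[(362+x.mean(),200+y.mean())],.093)[0]; print(f,len(x),P.round(4),'slope deg',np.degrees(p[0]).round(1))
a=[cv2.cvtColor(cv2.imread(f'pics/{f}.png'),cv2.COLOR_BGR2GRAY).astype(np.float32)[190:240,296:364] for f in ('top0','tf')]
print(cv2.phaseCorrelate(*a,cv2.createHanningWindow((68,50),cv2.CV_32F)))
im=cv2.imread('pics/tf.png'); h=cv2.cvtColor(im,cv2.COLOR_BGR2HSV); m=((h[...,0]<10)|(h[...,0]>170))&(h[...,1]>140)&(h[...,2]>60); print('red px on board/scale area',m[190:335,165:455].sum())
E
```

```text
top0 224 [ 0.6655 -0.2093  0.093 ] slope deg -2.9
tf 227 [ 0.6678 -0.2096  0.093 ] slope deg -3.0
((0.013809236984464235, -0.4518784261781086), 0.9168126572502984)
red px on board/scale area 0
```

```bash
python3 - <<'E'
from h import *
c=cam('top'); im=cv2.imread('pics/tf.png')
for nm,dx,dy in (('+x',1,0),('+y',0,1),('-x',-1,0),('-y',0,-1)):
    h=.0635 if dx else .0815
    for lat in (0,.036):
        o=[cv2.getRectSubPix(im,(3,3),tuple(map(float,w2px(c,[[.4545+dx*(h+d)+dy*lat,.2625+dy*(h+d)+dx*lat,.088]])[0]))).reshape(-1,3).mean(0).astype(int).tolist() for d in (.01,.014,.018,.024,.03)]
        print(nm,lat,o)
E
```

```text
+x 0 [[121, 121, 122], [142, 145, 148], [142, 146, 148], [141, 145, 147], [141, 145, 146]]
+x 0.036 [[141, 144, 146], [142, 146, 147], [144, 148, 149], [145, 149, 150], [144, 147, 149]]
+y 0 [[136, 139, 141], [141, 145, 147], [141, 145, 147], [143, 147, 149], [144, 148, 150]]
+y 0.036 [[141, 144, 146], [140, 144, 146], [140, 144, 146], [139, 143, 145], [138, 142, 145]]
-x 0 [[66, 67, 69], [66, 68, 70], [67, 68, 70], [68, 70, 71], [102, 105, 107]]
-x 0.036 [[66, 67, 68], [66, 68, 69], [67, 69, 70], [89, 92, 93], [133, 137, 139]]
-y 0 [[61, 57, 56], [55, 52, 52], [61, 62, 63], [66, 67, 69], [64, 66, 67]]
-y 0.036 [[68, 70, 71], [95, 98, 100], [130, 133, 135], [138, 141, 144], [106, 108, 111]]
```

```bash
python3 -c "
from h import *
print(bot.job_done(), monitor.observe()['clock'])"
```

```text
the job is handed in; nothing more can be done
the job is handed in; nothing more can be done
```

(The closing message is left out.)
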